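# Load the light-curing unit

### The job

Load the curing unit: lay every quadrant cast on the bench teeth up on the carrier plate, each squarely inside an outlined place of its own, filling the back row (the one that goes in first) before the front row. Then slide the loaded plate along its guides into the unit until it is fully home against the stop, and press the start button. The casts must still sit in their places at the end; leave the full-arch cast and the wax tin that lie among them where they are.

Things in the scene. Friction and masses are not known exactly. Their poses are not given: they have to be found in the camera images.
- cast0: one of 4 to 6 quadrant casts (the rest absent), half a row of teeth in pale yellow stone, 80 g: base 66 (its x) x 34 (its y) x 20 mm high, with a ridge of teeth up to 18 mm wide along the middle of the top, 35 mm high in all. Origin under the centre of the base, z up. Lies teeth up on the bench at any angle; grip it across the 34 mm.
- cast1: one of 4 to 6 quadrant casts (the rest absent), half a row of teeth in pale yellow stone, 80 g: base 66 (its x) x 34 (its y) x 20 mm high, with a ridge of teeth up to 18 mm wide along the middle of the top, 35 mm high in all. Origin under the centre of the base, z up. Lies teeth up on the bench at any angle; grip it across the 34 mm.
- cast2: one of 4 to 6 quadrant casts (the rest absent), half a row of teeth in pale yellow stone, 80 g: base 66 (its x) x 34 (its y) x 20 mm high, with a ridge of teeth up to 18 mm wide along the middle of the top, 35 mm high in all. Origin under the centre of the base, z up. Lies teeth up on the bench at any angle; grip it across the 34 mm.
- cast3: one of 4 to 6 quadrant casts (the rest absent), half a row of teeth in pale yellow stone, 80 g: base 66 (its x) x 34 (its y) x 20 mm high, with a ridge of teeth up to 18 mm wide along the middle of the top, 35 mm high in all. Origin under the centre of the base, z up. Lies teeth up on the bench at any angle; grip it across the 34 mm.
- cast4: one of 4 to 6 quadrant casts (the rest absent), half a row of teeth in pale yellow stone, 80 g: base 66 (its x) x 34 (its y) x 20 mm high, with a ridge of teeth up to 18 mm wide along the middle of the top, 35 mm high in all. Origin under the centre of the base, z up. Lies teeth up on the bench at any angle; grip it across the 34 mm.
- cast5: one of 4 to 6 quadrant casts (the rest absent), half a row of teeth in pale yellow stone, 80 g: base 66 (its x) x 34 (its y) x 20 mm high, with a ridge of teeth up to 18 mm wide along the middle of the top, 35 mm high in all. Origin under the centre of the base, z up. Lies teeth up on the bench at any angle; grip it across the 34 mm.
- carrier: loose aluminium carrier plate, 0.55 kg, flat on the bench before the unit's mouth, askew; slides on the bench. 166 (its x) x 212 (its y) x 6 mm. Origin under the plate's centre; +x points to its back edge, which enters the unit first; z up. A tongue, 40 mm wide, 6 mm thick, juts 80 mm from the front (-x) edge and carries an upright black grip. Six outlined places in two rows of three.
- grip (a point): point to take the carrier by: middle of its black upright grip, at carrier x -143 mm, y 0, 40 mm above the bench. The grip is a block 36 (carrier x) x 12 (carrier y) mm and reaches from 6 to 56 mm above the bench; pinch it across the 12 mm from above.
- place0 (a point): centre of an outlined place on the carrier, on the plate's top face (6 mm above its underside): back row, carrier x +40 mm, y +70 mm. The outline is 76 (carrier x) x 46 (carrier y) mm, for one cast lying along carrier x.
- place1 (a point): centre of an outlined place on the carrier, on the plate's top face (6 mm above its underside): back row, carrier x +40 mm, y +0 mm. The outline is 76 (carrier x) x 46 (carrier y) mm, for one cast lying along carrier x.
- place2 (a point): centre of an outlined place on the carrier, on the plate's top face (6 mm above its underside): back row, carrier x +40 mm, y -70 mm. The outline is 76 (carrier x) x 46 (carrier y) mm, for one cast lying along carrier x.
- place3 (a point): centre of an outlined place on the carrier, on the plate's top face (6 mm above its underside): front row, carrier x -40 mm, y +70 mm. The outline is 76 (carrier x) x 46 (carrier y) mm, for one cast lying along carrier x.
- place4 (a point): centre of an outlined place on the carrier, on the plate's top face (6 mm above its underside): front row, carrier x -40 mm, y +0 mm. The outline is 76 (carrier x) x 46 (carrier y) mm, for one cast lying along carrier x.
- place5 (a point): centre of an outlined place on the carrier, on the plate's top face (6 mm above its underside): front row, carrier x -40 mm, y -70 mm. The outline is 76 (carrier x) x 46 (carrier y) mm, for one cast lying along carrier x.
- unit: white light-curing unit fixed to the bench: amber window as roof, grey control console along its +y side, no floor (the carrier runs on the bench). Origin on the bench in the chamber, where the carrier's own origin comes when home. The carrier goes in along the unit's +x, its x along the unit's x. Roof and console 104 mm high; lamp housing behind (x 86 to 155 mm) 147 mm.
- mouth (a point): middle of the unit's mouth at bench level, unit x -83 mm. Opening 216 mm wide (2 mm to spare each side of the plate), 91 mm high. Low flared guides stand out 32 mm from it, 240 mm apart at their tips. Guide lips 9 to 15 mm above the bench overlap the plate's edges inside. The stop for the back edge is at unit x +85.5 mm: there the carrier's origin is 2.5 mm past the unit's.
- start (a joint): travel of the start button, 0 (out) to 0.006 m (fully down, 5 N); springs back when let go
- start_top (a point): centre of the top of the start button, a grey round cap 32 mm across on top of the grey console near the mouth; press it straight down
- arch: full-arch (horseshoe) cast of the same stone, 64 x 60 x 31 mm, not part of this batch; origin under its middle. Leave it alone.
- waxtin: round open steel tin of pink wax, 72 mm across, 22 mm high; origin under its centre. Leave it alone.
Mind the look-alikes: they are no part of the job. Leave any pink look-alike of the cast5 alone. Leave any turquoise look-alike of the cast1 alone.

How it is judged:
By the outcome, as a careful person would: the job done as asked, in the order asked, and still so for the second after the job is handed in, with the robot touching nothing.
Of cast0, cast1, cast2, cast3, cast4, cast5 only 4 to 6 are there at a start; the rules pass over those that are not, and their reading is None.
At some moment in a run one of cast0, cast1, cast2, cast3, cast4, cast5 may be knocked a few centimetres aside while the robot is not near it.
Once in a run the grip may slacken for a moment while it holds something.
It also fails if it takes over 210 s, if anything falls off the work surface, if the arm or the gripper's body presses on something with over 40 N, if the wrist force passes 120 N, or if a joint passes its speed limit or range.

### The arm

A 6-joint arm with a two-finger parallel gripper is mounted at the origin on the work surface. World frame = base frame: x ahead of the robot, y to its left, z up, the work surface at z = 0. Lengths are in m, angles in rad, forces in N, time in s.
With the tool pointing down it reaches from about 0.225 to 0.875 m from the base axis. Payload 3.4 kg.
Tool frame: the origin (TCP) lies on the mounting face of the last link; the fingertips stand 173 mm ahead of it and the grasp point (between the pads) lies 155 mm ahead of it; z points along the fingers, y is the line along which they close (so a half turn about z gives the same grasp; the last joint's range is limited). The gripper opens to 85 mm and grips with 20 to 120 N. Pads are 22 mm wide; open, the fingers measure 114 mm over their backs; the gripper's body (76 mm by 85 mm) begins 54 mm behind the grasp point. The pads swing forward as they close: fully open they stand 13 mm farther back than shut.
Start: joints at [1.206, 0.276, 1.505, -0, 1.361, -0.121], TCP at [0.139, 0.558, 0.405] pointing down, gripper open.
Joint ranges: [-2.89, 2.89], [-0.75, 2.08], [0.22, 2.7], [-1.18, 4.32], [0.11, 2.71], [-2.7, 2.7]. Speed limits (rad/s): [2.57, 2.57, 3.14, 3.14, 3.14, 3.14].

### API

Orientations are given as a unit quaternion [w, x, y, z].
In Python, from rig import manip gives the robot as it stands.
- The arm moves only by the tool carry_out, never from a script. Its arguments are lists of equal length, an entry for each row: "linear": the shift along the world's x, y, z each as a share of 500 mm, from -1 to 1, a list of three; "angular": the turn, a rotation vector about the world's x, y, z each as a share of 0.08 rad, from -1 to 1, a list of three; "hand": the opening, from 0 (shut) to 1 (fully open). In form: {"linear": [[x, y, z], ...], "angular": [[rx, ry, rz], ...], "hand": [hand, ...]}. A call has 1 to 8 rows; each row shifts and turns the commanded pose from where the row before left it; what a row does not reach is not made up. A row lasts 1/12 s, in which the tool goes at most 41.7 mm and 7.16 degrees, less where a joint would pass 70% of its speed; a pose out of reach is approached as far as the arm can. A call with a number of a shift or a turn outside -1 to 1 is refused whole. A call with a gripper value outside its range is refused whole. The fingers move at their own pace and stop on an object; "force" is the grip in N (left out, the last holds). Time passes only in rows, so rows that do not move let the fingers close. It gives the time, the measured TCP pose, the force, the opening and the grip force at its end, in the units of the state.
- manip.get_state(): the state, without advancing time (a new reading comes with each control period).
- manip.get_image(name): name is "scene" or "top"; returns the picture (420x560x3 uint8, red, green, blue); there is no depth.
- manip.camera_params(name): a dict with "fx", "fy", "cx", "cy" (pixels), "view" (4x4, takes a point from world to camera coordinates). Camera axes: x right, y down, z forward; pixel columns grow to the right and rows downward; lengths in m; the calibration is good to about 2 mm. A picture is of the moment at which its call begins. camera_params takes no time and is no camera call.
- manip.sign_off(): hands the job in; it is judged then, once.
The state is a dict: "clock": time; "qpos": joint angles; "qd": joint speeds; "effort": joint torques, N m; "position": TCP position; "ee_rot": TCP orientation; "contact_force": force on the tool from outside, world axes, zero at the start; "moment": the same for the moment, N m; "width": finger opening in m; "gripper_force": force on a finger pad.
Only numpy, scipy, OpenCV 4.12 (cv2) and the standard library are available. Lean on these libraries where they do the work, as an engineer would, in place of code of your own. Each camera call takes 0.05 s, during which the arm holds its last target. There are 200 camera calls.

## Working session

There is one attempt and no reset: what is moved stays moved. The work goes in short steps, Python scripts to look and compute and a tool call to move; the robot and the scene stay as the last step left them, time stands still between calls to the robot, and variables do not carry over. Pictures are saved under pics/ and viewed, at most 16 in all, crops included, and the job is handed in when it is done.

Besides the shell and the picture viewer there is one more tool, called after "Call:" by a JSON object that holds its "op" and its "data". carry_out: Moves the arm, as the interface text tells. Its arguments: {"type":"object","properties":{"linear":{"type":"array"},"angular":{"type":"array"},"hand":{"type":"array"},"force":{"type":"number"}},"required":["linear","angular","hand"]}

```bash
mkdir -p pics; ls; python3 - <<'E'
from rig import manip
import cv2,numpy as np
np.set_printoptions(precision=4,suppress=True)
print(manip.get_state())
for n in("scene","top"):
    im=manip.get_image(n);cv2.imwrite(f"pics/{n}0.png",im[:,:,::-1]);print(n,manip.camera_params(n))
E
```

```text
pics
{'clock': 0.0, 'qpos': array([ 1.206 ,  0.2766,  1.5061,  0.    ,  1.3607, -0.121 ]), 'qd': array([ 0.0003,  0.0008, -0.0001, -0.001 ,  0.002 ,  0.0004]), 'effort': array([  0.0008, -41.6774, -24.581 ,  -0.0001,   0.0111,  -0.    ]), 'position': array([0.1387, 0.5578, 0.4038]), 'ee_rot': array([-0.0002,  0.1216,  0.9926, -0.0009]), 'contact_force': array([-0.8743, -0.2755,  0.8794]), 'moment': array([ 0.0335, -0.01  , -0.0166]), 'gripper_force': 0.0, 'width': 0.08546560367906601}
scene {'fx': 461.3684560567279, 'fy': 461.3684560567279, 'cx': 284.23579163802765, 'cy': 207.95456233095976, 'view': array([[ 0.352 ,  0.936 ,  0.0064, -0.1529],
       [ 0.7099, -0.2626, -0.6535, -0.3137],
       [-0.61  ,  0.2346, -0.7569,  1.4482],
       [ 0.    ,  0.    ,  0.    ,  1.    ]])}
top {'fx': 439.0374100027078, 'fy': 439.0374100027078, 'cx': 278.44755501370844, 'cy': 209.2586279691336, 'view': array([[-0.0244, -0.9995, -0.0222, -0.0179],
       [-0.9937,  0.0267, -0.1089,  0.5318],
       [ 0.1094,  0.0194, -0.9938,  1.0994],
       [ 0.    ,  0.    ,  0.    ,  1.    ]])}
```

View pics/top0.png

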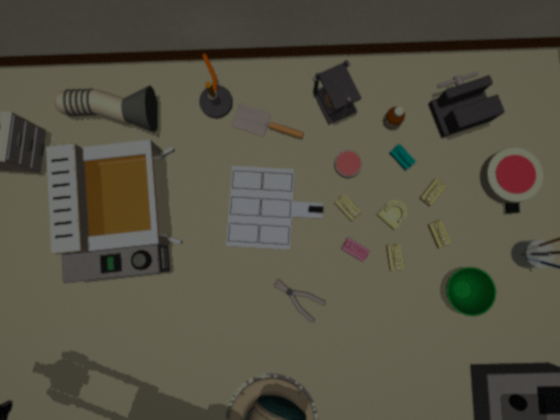

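View pics/scene0.png

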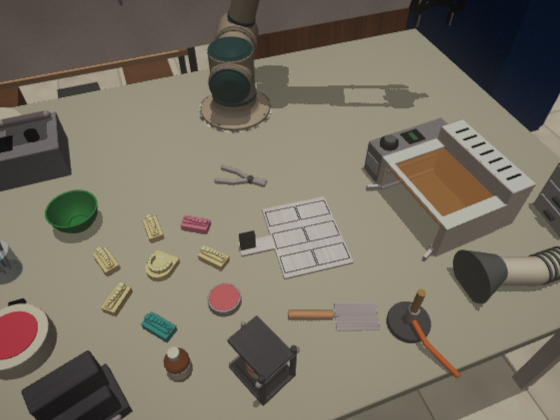

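The top view shows four yellow casts at about (347,207), (432,192), (440,233) and (396,257). The arch is at (393,213), the tin at (348,163), and the pink and turquoise look-alikes at (355,249) and (402,157). The carrier is at (262,207) with its grip at (316,209). The unit is on the left with its mouth facing right, and the dark button is near (141,260).

```bash
cat > h.py <<'E'
from rig import manip
import cv2,numpy as np
np.set_printoptions(precision=4,suppress=True)
def ray(n,uv,z):
    p=manip.camera_params(n);V=np.array(p["view"]);R=V[:3,:3];c=-R.T@V[:3,3]
    uv=np.atleast_2d(uv).astype(float)
    d=np.c_[(uv[:,0]-p["cx"])/p["fx"],(uv[:,1]-p["cy"])/p["fy"],np.ones(len(uv))]@R
    return (c+d*((z-c[2])/d[:,2])[:,None])[:,:2]
def proj(n,P):
    p=manip.camera_params(n);V=np.array(p["view"]);q=np.atleast_2d(P)@V[:3,:3].T+V[:3,3]
    return np.c_[p["fx"]*q[:,0]/q[:,2]+p["cx"],p["fy"]*q[:,1]/q[:,2]+p["cy"]]
def blobs(im,lo,hi,n,z,amin=60):
    hsv=cv2.cvtColor(im,cv2.COLOR_RGB2HSV);m=cv2.inRange(hsv,np.array(lo),np.array(hi))
    m=cv2.morphologyEx(m,cv2.MORPH_CLOSE,np.ones((3,3)))
    out=[]
    for c in cv2.findContours(m,cv2.RETR_EXTERNAL,cv2.CHAIN_APPROX_NONE)[0]:
        if cv2.contourArea(c)<amin: continue
        f=np.zeros(m.shape,np.uint8);cv2.drawContours(f,[c],-1,1,-1)
        ys,xs=np.nonzero(f);w=ray(n,np.c_[xs,ys],z);mu=w.mean(0)
        ev,E=np.linalg.eigh(np.cov(w.T));L=np.sqrt(12*ev[::-1])*1e3
        out.append((np.round([xs.mean(),ys.mean()]),mu,np.degrees(np.arctan2(E[1,1],E[0,1]))%180,L))
    return out
E
python3 - <<'E'
from h import *
for n in("top","scene"):
    im=manip.get_image(n)
    hsv=cv2.cvtColor(im,cv2.COLOR_RGB2HSV)
    if n=="top":
        for u,v in[(347,207),(396,257),(320,240),(240,225),(310,208),(120,150),(355,249)]:print(u,v,hsv[v,u])
        cv2.imwrite("pics/crop1.png",cv2.resize(cv2.convertScaleAbs(im[120:310,30:330,::-1],alpha=1.6),None,fx=2.6,fy=2.6,interpolation=cv2.INTER_CUBIC))
        cv2.imwrite("pics/crop2.png",cv2.resize(cv2.convertScaleAbs(im[130:290,300:470,::-1],alpha=1.6),None,fx=3.5,fy=3.5,interpolation=cv2.INTER_CUBIC))
    else:
        for u,v in[(210,257),(152,230),(200,280)]:print(u,v,hsv[v,u])
    for b in blobs(im,(22,75,90),(34,255,255),n,.018):print(*b)
E
```

```text
347 207 [29 66 97]
396 257 [ 30  63 101]
320 240 [ 24  53 101]
240 225 [108  12 109]
310 208 [15 34 15]
120 150 [ 50   7 112]
355 249 [170  93 104]
[395. 256.] [ 0.4048 -0.3254] 3.5508371983832774 [64.4892 34.5615]
[439. 232.] [ 0.4618 -0.4419] 17.123989109540645 [63.7281 34.3336]
[388. 218.] [ 0.502  -0.3122] 42.55180514840504 [69.5281 24.5249]
[397. 207.] [ 0.5301 -0.3377] 47.69955485500182 [47.061  29.2714]
[347. 206.] [ 0.5361 -0.208 ] 40.404799862428916 [65.3113 34.5517]
[434. 191.] [ 0.5689 -0.4336] 140.20820105821522 [63.5094 33.809 ]
210 257 [ 21  90 128]
152 230 [ 25  83 173]
200 280 [ 21  44 155]
[114. 300.] [ 0.5707 -0.4392] 135.31691560919165 [62.0422 36.0958]
[161. 264.] [ 0.5166 -0.3283] 142.65477446316913 [63.283  53.0722]
[213. 256.] [ 0.5357 -0.2124] 46.66703629965228 [58.3501 32.1976]
[105. 260.] [ 0.4603 -0.4448] 22.578187007078895 [63.6555 34.3199]
[152. 228.] [ 0.4038 -0.3286] 7.880453009107697 [64.8307 35.5818]
```

View pics/crop1.png

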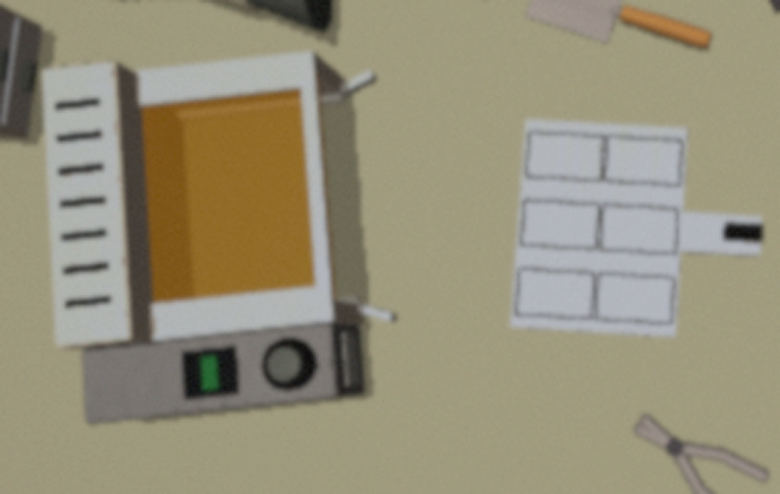

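View pics/crop2.png

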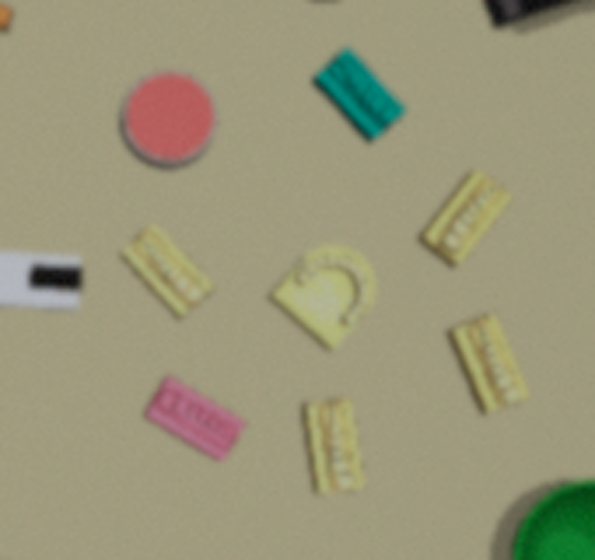

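The crops confirm four yellow casts. The carrier is slightly askew, with its tongue toward the casts. The button cap is at about crop1 (289,363), and the guide tips are at about crop1 (374,76) and (394,318).

```bash
cat >> h.py <<'E'
def carrier(im,n="top",z=.006,roi=None):
    hsv=cv2.cvtColor(im,cv2.COLOR_RGB2HSV);m=cv2.inRange(hsv,np.array((0,0,75)),np.array((180,35,255)))
    if roi: a=np.zeros_like(m);a[roi[1]:roi[3],roi[0]:roi[2]]=1;m*=a
    m=cv2.morphologyEx(m,cv2.MORPH_CLOSE,np.ones((5,5)))
    m=cv2.morphologyEx(m,cv2.MORPH_OPEN,np.ones((25,25)))
    c=max(cv2.findContours(m,cv2.RETR_EXTERNAL,cv2.CHAIN_APPROX_NONE)[0],key=cv2.contourArea)
    w=ray(n,c[:,0,:],z);r=cv2.minAreaRect((w*1000).astype(np.float32));return r
E
python3 - <<'E'
from h import *
im=manip.get_image("top");cs=manip.get_image("scene")
print("carrier top",carrier(im,roi=(200,140,335,270)))
print("carrier scene",carrier(cs,"scene",roi=(235,180,365,290)))
hsv=cv2.cvtColor(im,cv2.COLOR_RGB2HSV)
# grip black
for n,i,(a,b,c,d) in(("top",im,(300,195,335,222)),("scene",cs,(232,225,262,255))):
    g=cv2.cvtColor(i,cv2.COLOR_RGB2HSV)[b:d,a:c,2];ys,xs=np.nonzero(g<45);print("grip",n,xs.mean()+a,ys.mean()+b,ray(n,[xs.mean()+a,ys.mean()+b],.045 if n=="top" else .035))
# unit roof front edge
m=cv2.inRange(hsv,np.array((0,0,80)),np.array((180,35,255)))
P=[]
for v in range(150,236,3):
    r=m[v,100:175];k=np.nonzero(r)[0];P.append((100+k.max()+.5,v))
P=np.array(P);w=ray("top",P,.104);vx=cv2.fitLine(w.astype(np.float32),cv2.DIST_HUBER,0,.001,.001).ravel();print("front edge",vx, np.degrees(np.arctan2(vx[1],vx[0])))
print(P[::6].tolist())
def c2f(x,y):return(30+x/2.6,120+y/2.6)
for nm,p,z in(("FR corner",c2f(313,52),.104),("FL corner",c2f(333,320),.104),("tipA",c2f(374,76),.012),("tipB",c2f(394,318),.012),("button",c2f(289,363),.11),("cons front far",c2f(360,325),.104),("cons nearback",c2f(85,422),.104),("conscorner",c2f(365,392),.104)):
    print(nm,np.round(p,1),ray("top",p,z))
E
```

```text
carrier top ((541.6118774414062, 15.679595947265625), (172.99557495117188, 216.33584594726562), 85.10554504394531)
carrier scene ((541.1009521484375, 7.4772796630859375), (183.5057373046875, 217.9207763671875), 84.13536071777344)
grip top 315.5970149253731 209.02985074626866 [[ 0.5274 -0.1258]]
grip scene 244.08333333333334 242.08333333333334 [[ 0.5343 -0.1368]]
front edge [0.9965 0.0832 0.5395 0.2639] 4.7705417
[[171.5, 150.0], [152.5, 168.0], [153.5, 186.0], [155.5, 204.0], [156.5, 222.0]]
FR corner [150.4 140. ] [[0.7024 0.2773]]
FL corner [158.1 243.1] [[0.4493 0.2569]]
tipA [173.8 149.2] [[0.7012 0.2434]]
tipB [181.5 242.3] [[0.4534 0.2228]]
button [141.2 259.6] [[0.4109 0.2953]]
cons front far [168.5 245. ] [[0.444  0.2319]]
cons nearback [ 62.7 282.3] [[0.3618 0.4848]]
conscorner [170.4 270.8] [[0.3829 0.2271]]
```

```bash
python3 - <<'E'
from h import *
cs=manip.get_image("scene")
cv2.imwrite("pics/crop3.png",cv2.resize(cs[110:300,350:540,::-1],None,fx=3.1,fy=3.1,interpolation=cv2.INTER_CUBIC))
E
```

```text
(no output)
```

View pics/crop3.png

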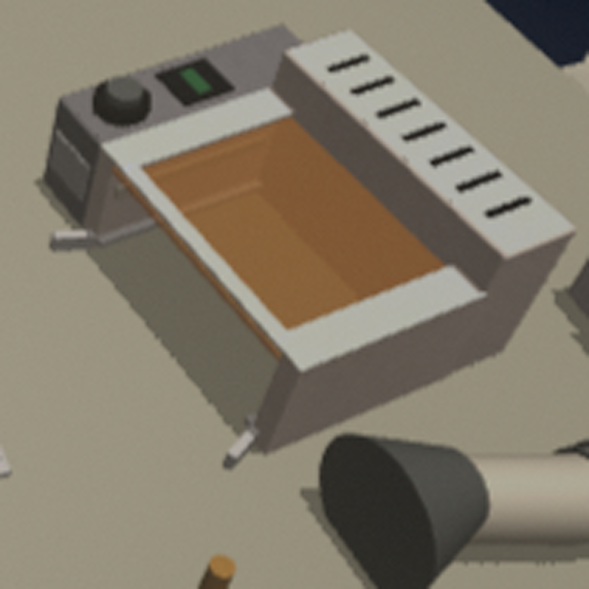

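The scene crop shows the mouth with its flared guides, and the button as a raised dark cylinder at about crop (123,98). I'll refine the carrier pose from its outlines in both views and triangulate the button.

```bash
cat >> h.py <<'E'
def outl(im,n,yaw0=85.,roi=None):
    """outline rectangle of the 6 places -> centre, yaw (deg), size; plate top z=6mm"""
    g=cv2.cvtColor(im,cv2.COLOR_RGB2GRAY)
    r=carrier(im,n,roi=roi);c0=np.array(r[0])/1e3
    bh=cv2.morphologyEx(g,cv2.MORPH_BLACKHAT,np.ones((7,7)))
    ys,xs=np.nonzero(bh>18);w=ray(n,np.c_[xs,ys],.006)
    t=np.radians(yaw0);ex=np.array([np.cos(t),np.sin(t)]);ey=np.array([-ex[1],ex[0]])
    q=np.c_[(w-c0)@ex,(w-c0)@ey]
    k=(abs(q[:,0])<.083)&(abs(q[:,1])<.1);rr=cv2.minAreaRect((w[k]*1000).astype(np.float32))
    return rr,w[k].mean(0),k.sum()
E
python3 - <<'E'
from h import *
im=manip.get_image("top");cs=manip.get_image("scene")
print(outl(im,"top",roi=(200,140,335,270)));print(outl(cs,"scene",roi=(250,180,365,290)))
# edge fits on plate, top
for n,i,roi in(("top",im,(200,140,335,270)),("scene",cs,(250,180,365,290))):
    hsv=cv2.cvtColor(i,cv2.COLOR_RGB2HSV);m=cv2.inRange(hsv,np.array((0,0,75)),np.array((180,35,255)))
    a=np.zeros_like(m);a[roi[1]:roi[3],roi[0]:roi[2]]=1;m=cv2.morphologyEx(m*a,cv2.MORPH_CLOSE,np.ones((5,5)))
    c=max(cv2.findContours(m,cv2.RETR_EXTERNAL,cv2.CHAIN_APPROX_NONE)[0],key=cv2.contourArea)[:,0,:]
    w=ray(n,c,.006);t=np.radians(85);ex=np.array([np.cos(t),np.sin(t)]);ey=np.array([-ex[1],ex[0]])
    q=np.c_[(w-[.5416,.0157])@ex,(w-[.5416,.0157])@ey]
    for nm,k,ax in(("back",(q[:,0]>.06)&(abs(q[:,1])<.09),0),("front",(q[:,0]<-.06)&(q[:,0]>-.1)&(abs(q[:,1])<.09)&(abs(q[:,1])>.03),0),("+y",(q[:,1]>.09)&(abs(q[:,0])<.07),1),("-y",(q[:,1]<-.09)&(abs(q[:,0])<.07),1)):
        p=np.polyfit(q[k,1-ax],q[k,ax],1);print(n,nm,"off %.1f slope deg %.2f"%(p[1]*1e3,np.degrees(p[0])))
b=np.array([141.2,259.6]);s=np.array([350+123/3.1,110+98/3.1])
def P(n):
    p=manip.camera_params(n);V=np.array(p["view"]);return np.array([[p["fx"],0,p["cx"]],[0,p["fy"],p["cy"]],[0,0,1]])@V[:3]
X=cv2.triangulatePoints(P("top"),P("scene"),b,s).ravel();print("button",X[:3]/X[3])
E
```

```text
(((540.4978637695312, 13.742790222167969), (151.67320251464844, 189.22227478027344), 86.47637176513672), array([0.5438, 0.0116]), np.int64(390))
(((540.5430297851562, 7.3323822021484375), (165.57281494140625, 196.62965393066406), 84.90234375), array([0.5437, 0.0046]), np.int64(1027))
top back off 84.9 slope deg 0.17
top front off -82.7 slope deg -0.01
top +y off 107.0 slope deg -0.01
top -y off -107.0 slope deg 0.03
scene back off 81.7 slope deg -0.04
scene front off -85.0 slope deg -0.05
scene +y off 106.9 slope deg -0.12
scene -y off -107.6 slope deg 0.04
button [0.4113 0.2965 0.1082]
```

Call:
{"op": "carry_out", "data": {"linear": [[0,-0.08,0],[0,-0.08,0],[0,-0.08,0],[0,-0.08,0],[0,-0.08,0],[0,-0.08,0],[0,-0.08,0],[0,-0.08,0]], "angular": [[0,0,-1],[0,0,-1],[0,0,-1],[0,0,-1],[0,0,-1],[0,0,-1],[0,0,-1],[0,0,-1]], "hand": [0.8,0.8,0.8,0.8,0.8,0.8,0.8,0.8]}}

```text
clock: 1.12
position: [0.1381, 0.2362, 0.4047]
ee_rot: [0.0, 0.429, 0.903, 0.0]
contact_force: [1.3, -0.2, 0.5]
width: 0.0681
gripper_force: 0.0
```

Call:
{"op": "carry_out", "data": {"linear": [[0.05,-0.056,0],[0.05,-0.056,0],[0.05,-0.056,0],[0.05,-0.056,0],[0.05,-0.056,0],[0.05,-0.056,0],[0.05,-0.056,0],[0.05,-0.056,0]], "angular": [[0,0,-1],[0,0,-1],[0,0,-1],[0,0,-1],[0,0,-1],[0,0,-1],[0,0,-1],[0,0,-1]], "hand": [0.8,0.8,0.8,0.8,0.8,0.8,0.8,0.8]}}

```text
clock: 1.78
position: [0.3394, 0.012, 0.4051]
ee_rot: [0.001, 0.692, 0.722, 0.001]
contact_force: [1.1, 0.9, 1.4]
width: 0.0684
gripper_force: 0.0
```

Call:
{"op": "carry_out", "data": {"linear": [[0.05,-0.056,-0.03],[0.05,-0.056,-0.03],[0.05,-0.056,-0.03],[0.05,-0.056,-0.03],[0.05,-0.056,-0.03],[0.05,-0.056,-0.03],[0.05,-0.056,-0.03],[0.05,-0.056,-0.03]], "angular": [[0,0,-1],[0,0,-1],[0,0,-1],[0,0,-1],[0,0,-1],[0,0,-1],[0,0,-1],[0,0,-1]], "hand": [0.8,0.8,0.8,0.8,0.8,0.8,0.8,0.8]}}

```text
clock: 2.45
position: [0.5398, -0.2116, 0.2838]
ee_rot: [0.0, 0.884, 0.468, 0.0]
contact_force: [0.9, 0.4, 0.0]
width: 0.0681
gripper_force: 0.0
```

Call:
{"op": "carry_out", "data": {"linear": [[-0.0027,0.001,-0.03],[-0.0027,0.001,-0.03],[-0.0027,0.001,-0.03],[0,0,-0.03],[0,0,-0.03],[0,0,-0.03],[0,0,-0.031],[0,0,0]], "angular": [[0,0,-0.93],[0,0,-0.93],[0,0,-0.93],[0,0,0],[0,0,0],[0,0,0],[0,0,0],[0,0,0]], "hand": [0.8,0.8,0.8,0.8,0.8,0.8,0.8,0.8]}}

```text
clock: 3.12
position: [0.5337, -0.208, 0.1766]
ee_rot: [-0.002, 0.93, 0.368, -0.002]
contact_force: [-0.6, 0.3, -0.5]
width: 0.0682
gripper_force: 0.0
```

Call:
{"op": "carry_out", "data": {"linear": [[0,0,0],[0,0,0],[0,0,0],[0,0,0],[0,0,0],[0,0,0]], "angular": [[0,0,0],[0,0,0],[0,0,0],[0,0,0],[0,0,0],[0,0,0]], "hand": [0,0,0,0,0,0], "force": 40}}

```text
clock: 3.62
position: [0.5353, -0.2088, 0.1806]
ee_rot: [0.001, 0.93, 0.368, 0.001]
contact_force: [1.1, -0.1, 6.7]
width: 0.0334
gripper_force: 39.8
```

```bash
python3 - <<'E'
from h import *
s=manip.get_state();print(s["width"],s["gripper_force"],s["position"],s["contact_force"])
im=manip.get_image("scene");p=proj("scene",[.536,-.21,.03])[0];x,y=map(int,p)
cv2.imwrite("pics/g1.png",cv2.resize(im[y-60:y+50,x-70:x+70,::-1],None,fx=5,fy=5,interpolation=cv2.INTER_CUBIC))
E
```

```text
0.03341617793640014 39.810517673140566 [ 0.5353 -0.2088  0.1806] [ 1.1018 -0.1087  6.7361]
```

View pics/g1.png

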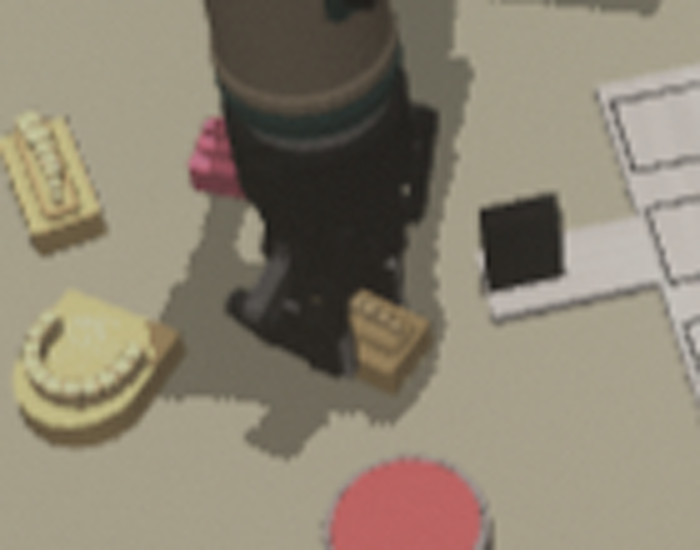

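Call:
{"op": "carry_out", "data": {"linear": [[0,0,0.03],[0,0,0.05],[0,0,0.06],[0,0,0.04],[0.0,0.0,0],[0.02,0.065,0],[0.02,0.065,0],[0.02,0.065,0]], "angular": [[0,0,0],[0,0,0],[0,0,0],[0,0,0.7],[0,0,0.7],[0,0,0.9],[0,0,0.9],[0,0,0.9]], "hand": [0,0,0,0,0,0,0,0], "force": 50}}

```text
clock: 4.33
position: [0.5646, -0.1104, 0.2694]
ee_rot: [0.0, 0.857, 0.516, 0.0]
contact_force: [1.0, -0.7, -1.1]
width: 0.0327
gripper_force: 49.3
```

Call:
{"op": "carry_out", "data": {"linear": [[0.02,0.065,0],[0.02,0.065,0],[0.02,0.065,0],[0.02,0.065,0],[0.018,0.061,0],[0,0,0],[0,0,0],[0,0,0]], "angular": [[0,0,0.9],[0,0,0.9],[0,0,0.9],[0,0,0.9],[0,0,0.9],[0,0,0.5],[0,0,0],[0,0,0]], "hand": [0,0,0,0,0,0,0,0]}}

```text
clock: 5.0
position: [0.6134, 0.0497, 0.2689]
ee_rot: [-0.0, 0.738, 0.675, -0.001]
contact_force: [-0.1, -0.8, -0.8]
width: 0.0325
gripper_force: 49.3
```

Call:
{"op": "carry_out", "data": {"linear": [[0.0028,-0.001,-0.02],[0,0,-0.026],[0,0,-0.026],[0,0,-0.026],[0,0,-0.024],[0,0,-0.02],[0,0,-0.014],[0,0,-0.006]], "angular": [[0,0,0],[0,0,0],[0,0,0],[0,0,0],[0,0,0],[0,0,0],[0,0,0],[0,0,0]], "hand": [0,0,0,0,0,0,0,0]}}

```text
clock: 5.67
position: [0.6146, 0.0482, 0.1867]
ee_rot: [-0.001, 0.738, 0.675, -0.001]
contact_force: [-0.7, -0.4, 5.4]
width: 0.0327
gripper_force: 50.0
```

Call:
{"op": "carry_out", "data": {"linear": [[0,0,0],[0,0,0],[0,0,0],[0,0,0],[0,0,0]], "angular": [[0,0,0],[0,0,0],[0,0,0],[0,0,0],[0,0,0]], "hand": [0,0,0.55,0.55,0.55]}}

```text
clock: 6.08
position: [0.6154, 0.0491, 0.1889]
ee_rot: [0.001, 0.738, 0.675, 0.001]
contact_force: [-0.4, -0.3, -0.1]
width: 0.0471
gripper_force: 0.0
```

Call:
{"op": "carry_out", "data": {"linear": [[0,0,0.05],[0,0,0.08],[0,0,0.05],[-0.02,-0.05,0],[-0.02,-0.05,0],[-0.02,-0.05,0],[-0.02,-0.05,0],[-0.02,-0.05,0]], "angular": [[0,0,0],[0,0,-1],[0,0,-1],[0,0,-1],[0,0,-1],[0,0,-1],[0,0,-1],[0,0,-1]], "hand": [0.55,0.55,0.8,0.8,0.8,0.8,0.8,0.8]}}

```text
clock: 6.75
position: [0.5646, -0.0768, 0.2789]
ee_rot: [0.0, 0.896, 0.444, 0.0]
contact_force: [0.3, 0.1, 0.2]
width: 0.0685
gripper_force: 0.0
```

Call:
{"op": "carry_out", "data": {"linear": [[-0.04,-0.04,0],[-0.05,-0.04,0],[-0.05,-0.04,0],[-0.05,-0.04,0],[-0.05,-0.03,0],[-0.03,-0.03,0],[0,0,0],[0,0,0]], "angular": [[0,0,-1],[0,0,-1],[0,0,-1],[0,0,-1],[0,0,-1],[0,0,-1],[0,0,-1],[0,0,-1]], "hand": [0.8,0.8,0.8,0.8,0.8,0.8,0.8,0.8]}}

```text
clock: 7.42
position: [0.4291, -0.1867, 0.2788]
ee_rot: [0.0, 0.99, 0.138, 0.0]
contact_force: [0.4, -0.7, 0.0]
width: 0.068
gripper_force: 0.0
```

```bash
cat > look.py <<'E'
from h import *
im=manip.get_image("top");cs=manip.get_image("scene")
s=manip.get_state();q=s["ee_rot"];print(s["clock"],s["position"],"closing",2*np.degrees(np.arctan2(q[2],q[1]))-90)
for n,i in(("top",im),("scene",cs)):
    for b in blobs(i,(22,75,90),(34,255,255),n,.018):
        z=b[1]-[.5416,.0155];e=[z@[.0872,.9962],z@[-.9962,.0872]]
        if abs(e[0])<.1 and abs(e[1])<.12: # re-measure at plate height
            b=[c for c in blobs(i,(22,75,90),(34,255,255),n,.024) if np.allclose(c[0],b[0])][0];z=b[1]-[.5416,.0155];e=np.array([z@[.0872,.9962],z@[-.9962,.0872]]);print(n,"ON PLATE",e*1e3,b[2],b[3])
        else: print(n,*b)
import sys
if len(sys.argv)>1: cv2.imwrite(f"pics/{sys.argv[1]}.png",cv2.resize(cv2.convertScaleAbs(im[130:290,200:470,::-1],alpha=1.6),None,fx=2.9,fy=2.9,interpolation=cv2.INTER_CUBIC))
E
python3 look.py L1
```

```text
7.5167 [ 0.4299 -0.1863  0.2788] closing -73.84592261992933
top [439. 232.] [ 0.462  -0.4417] 16.26100081180465 [63.5373 34.0101]
top [398. 209.] [ 0.5259 -0.3385] 14.451573922418788 [54.635 35.448]
top [433. 191.] [ 0.5689 -0.433 ] 140.78797296754342 [64.1552 34.5956]
top ON PLATE [ 40.0636 -71.0063] 80.88520316364108 [58.7469 31.653 ]
scene [114. 300.] [ 0.5712 -0.439 ] 133.75513309590215 [61.059  34.9627]
scene [161. 265.] [ 0.5173 -0.3283] 139.6757888356975 [63.0147 52.2053]
scene [105. 260.] [ 0.4609 -0.4449] 22.80425633960968 [62.3934 34.6584]
scene ON PLATE [ 37.3454 -76.8129] 89.77395552732142 [60.9152 23.532 ]
scene [152. 228.] [ 0.404  -0.3286] 6.399101943294738 [64.7515 35.2067]
```

View pics/L1.png

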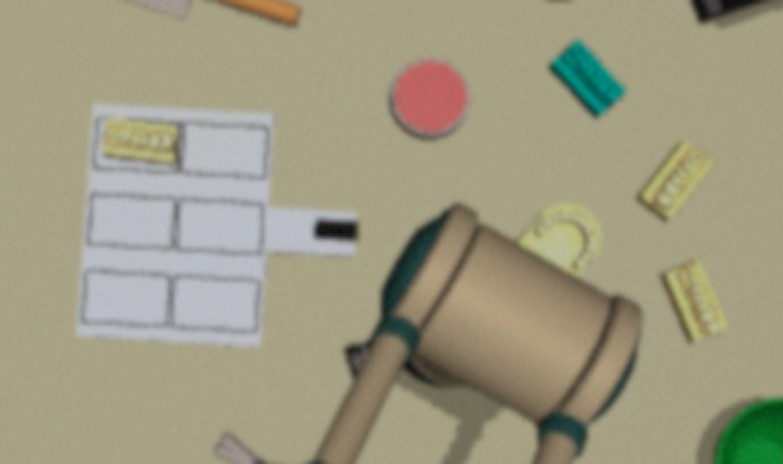

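The first cast is in the far back place, at about crop (141,140), but it looks slightly toward the front end of its outline. I'll measure that more exactly.

```bash
cat >> h.py <<'E'
C=np.array([.5416,.0155]);YAW=85.
def plate_casts(im,n="top",C=C,yaw=YAW,zs=(.026,)):
    """extents of yellow blobs on plate in carrier frame, base top height"""
    hsv=cv2.cvtColor(im,cv2.COLOR_RGB2HSV);m=((hsv[:,:,0]>17)&(hsv[:,:,0]<36)&(hsv[:,:,1]>38)&(hsv[:,:,2]>60)).astype(np.uint8)
    t=np.radians(yaw);ex=np.array([np.cos(t),np.sin(t)]);ey=np.array([-ex[1],ex[0]]);o=[]
    ys,xs=np.nonzero(m);w=ray(n,np.c_[xs,ys],.006);q=np.c_[(w-C)@ex,(w-C)@ey]
    k=(abs(q[:,0])<.081)&(abs(q[:,1])<.103);m2=np.zeros_like(m);m2[ys[k],xs[k]]=1
    for c in cv2.findContours(m2,cv2.RETR_EXTERNAL,cv2.CHAIN_APPROX_NONE)[0]:
        if cv2.contourArea(c)<100: continue
        f=np.zeros_like(m);cv2.drawContours(f,[c],-1,1,-1);ys,xs=np.nonzero(f);w=ray(n,np.c_[xs,ys],.022)
        q=np.c_[(w-C)@ex,(w-C)@ey]*1e3;ev,E=np.linalg.eigh(np.cov(q.T));a=np.degrees(np.arctan2(E[1,1],E[0,1]));a=(a+90)%180-90
        o.append((q.mean(0),a,np.percentile(q,[1,99],axis=0).T.round(1).tolist()))
    return o
E
python3 - <<'E'
from h import *
im=manip.get_image("top")
print(plate_casts(im)); print(plate_casts(manip.get_image("scene"),"scene"))
# outline of place2 : dark lines along carrier x at y=-70
g=cv2.cvtColor(im,cv2.COLOR_RGB2GRAY).astype(np.float32)
t=np.radians(85);ex=np.array([np.cos(t),np.sin(t)]);ey=np.array([-ex[1],ex[0]])
for y in(-.07,0,.07):
    xs=np.arange(-.09,.09,.001);prof=np.zeros(len(xs))
    for dy in np.arange(-.018,.019,.003):
        P=np.array([[*(C+x*ex+(y+dy)*ey),.006] for x in xs]);uv=proj("top",P).astype(np.float32)
        prof+=cv2.remap(g,uv[:,0],uv[:,1],cv2.INTER_LINEAR).ravel()
    prof/=13;d=[(int(1e3*xs[i]-.5),int(prof[i])) for i in range(2,len(xs)-2) if prof[i]==prof[i-2:i+3].min() and prof[i]<prof.max()-12];print(y,d)
E
```

```text
[(array([ 36.7926, -71.5357]), np.float64(-2.6705160411627276), [[4.0, 70.0], [-89.1, -53.9]])]
[(array([ 33.5139, -75.1866]), np.float64(-1.2179786008376823), [[-1.0, 68.1], [-97.5, -52.2]])]
-0.07 [(-77, 96), (3, 72), (19, 98), (30, 99), (37, 100), (47, 99), (63, 102), (66, 102), (79, 97)]
0 [(-77, 98), (1, 85), (78, 97)]
0.07 [(-77, 97), (1, 88), (78, 97)]
```

Call:
{"op": "carry_out", "data": {"linear": [[-0.013,-0.07,0],[-0.013,-0.07,0],[-0.013,-0.07,0],[-0.013,-0.072,0],[0,0,-0.04],[0,0,-0.04],[0,0,-0.04],[0,0,-0.03]], "angular": [[0,0,-0.6],[0,0,-0.6],[0,0,-0.6],[0,0,-0.64],[0,0,0],[0,0,0],[0,0,0],[0,0,0]], "hand": [0.8,0.8,0.8,0.8,0.8,0.8,0.8,0.8]}}

```text
clock: 8.28
position: [0.4041, -0.3268, 0.2018]
ee_rot: [-0.0, 0.999, 0.045, -0.0]
contact_force: [0.4, 0.8, -0.8]
width: 0.0681
gripper_force: 0.0
```

Call:
{"op": "carry_out", "data": {"linear": [[0,0,-0.026],[0,0,-0.012],[0,0,0],[0,0,0],[0,0,0],[0,0,0],[0,0,0],[0,0,0]], "angular": [[0,0,0],[0,0,0],[0,0,0],[0,0,0],[0,0,0],[0,0,0],[0,0,0],[0,0,0]], "hand": [0.8,0.8,0.8,0,0,0,0,0]}}

```text
clock: 8.95
position: [0.4046, -0.3273, 0.1855]
ee_rot: [0.001, 0.999, 0.044, 0.001]
contact_force: [-0.2, 0.7, 6.5]
width: 0.0323
gripper_force: 50.3
```

Call:
{"op": "carry_out", "data": {"linear": [[0,0,0.03],[0,0,0.05],[0,0,0.06],[0,0,0.03],[0.01,0.03,0],[0.02,0.05,0],[0.025,0.07,0],[0.025,0.07,0]], "angular": [[0,0,0],[0,0,0.9],[0,0,0.9],[0,0,0.9],[0,0,0.9],[0,0,0.9],[0,0,0.9],[0,0,0.9]], "hand": [0,0,0,0,0,0,0,0]}}

```text
clock: 9.62
position: [0.4442, -0.2163, 0.2695]
ee_rot: [0.0, 0.956, 0.292, 0.0]
contact_force: [0.1, 0.5, -1.4]
width: 0.0319
gripper_force: 49.9
```

Call:
{"op": "carry_out", "data": {"linear": [[0.025,0.07,0],[0.025,0.07,0],[0.025,0.07,0],[0.025,0.07,0],[0.025,0.07,0],[0.025,0.07,0],[0.025,0.065,0],[0.02,0.045,0]], "angular": [[0,0,0.9],[0,0,0.9],[0,0,0.9],[0,0,0.9],[0,0,0.9],[0,0,0.9],[0,0,0.9],[0,0,0.9]], "hand": [0,0,0,0,0,0,0,0]}}

```text
clock: 10.28
position: [0.5419, 0.0509, 0.2694]
ee_rot: [-0.0, 0.833, 0.553, 0.0]
contact_force: [-0.5, -0.6, -1.8]
width: 0.0321
gripper_force: 49.9
```

Call:
{"op": "carry_out", "data": {"linear": [[0.005,0.015,0],[0,0,0],[0,0,0],[0,0,0]], "angular": [[0,0,0.9],[0,0,0.9],[0,0,0.6],[0,0,0]], "hand": [0,0,0,0]}}

```text
clock: 10.62
position: [0.544, 0.056, 0.2691]
ee_rot: [-0.0, 0.777, 0.629, -0.0]
contact_force: [0.5, -0.2, -0.7]
width: 0.0323
gripper_force: 49.9
```

```bash
python3 - <<'E'
from h import *
s=manip.get_state();q=s["ee_rot"];print(s["clock"],s["position"],"closing",2*np.degrees(np.arctan2(q[2],q[1]))-90,s["width"],s["gripper_force"])
im=manip.get_image("scene");cv2.imwrite("pics/s2.png",cv2.resize(im[110:310,140:370,::-1],None,fx=2.6,fy=2.6,interpolation=cv2.INTER_CUBIC))
E
```

```text
10.6167 [0.544  0.056  0.2691] closing -12.009669597098394 0.032272584113486234 49.922080636024475
```

View pics/s2.png

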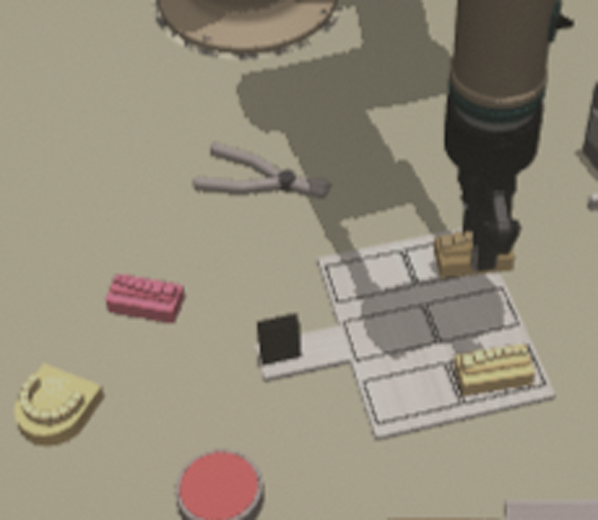

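The held cast's base spans about crop x 437 to 513, while the finger is near 490, so it may be off-centre in the grip. The first cast sits in its place at about crop (495,369). I'll compute the held cast's offset.

```bash
cat >> h.py <<'E'
def held(zb):
    """ends of held cast seen in scene (dark-yellow), along the tool x line; zb=height of cast bottom"""
    s=manip.get_state();q=s["ee_rot"];cl=2*np.arctan2(q[2],q[1])-np.pi/2;a=cl+np.pi/2
    ex=np.array([np.cos(a),np.sin(a)]);ey=np.array([-ex[1],ex[0]]);p=s["position"][:2]
    im=manip.get_image("scene");hsv=cv2.cvtColor(im,cv2.COLOR_RGB2HSV)
    g=[]
    for d in np.arange(-.06,.0605,.001):
        # samples on near face (world +x side, tool -y...) of base at mid height
        sg=-1 if ey[0]<0 else 1
        P=[[*(p+d*ex+sg*.0165*ey),zb+z] for z in(.006,.010,.014)]
        uv=proj("scene",P).round().astype(int);h=[hsv[v,u] for u,v in uv]
        g.append((int(d*1e3),[int(np.mean([c[k] for c in h])) for k in range(3)]))
    return np.degrees(cl),g
E
python3 - <<'E'
from h import *
cl,g=held(.084);print(cl);print([ (d,*c) for d,c in g[::3]])
E
```

```text
-12.14288382472435
[(-60, 19, 13, 164), (-56, 20, 12, 192), (-53, 16, 13, 191), (-50, 18, 13, 191), (-47, 14, 16, 185), (-44, 14, 19, 159), (-41, 14, 22, 137), (-38, 18, 86, 94), (-35, 18, 91, 110), (-32, 18, 91, 108), (-29, 18, 90, 106), (-26, 18, 90, 105), (-23, 18, 91, 105), (-20, 18, 89, 104), (-17, 18, 90, 105), (-14, 18, 90, 109), (-11, 18, 86, 104), (-8, 18, 25, 76), (-5, 18, 27, 60), (-2, 19, 35, 45), (0, 18, 39, 48), (3, 22, 41, 49), (6, 17, 46, 50), (9, 20, 46, 60), (12, 18, 77, 98), (15, 18, 89, 105), (18, 19, 91, 104), (21, 18, 92, 103), (24, 19, 86, 107), (27, 21, 64, 131), (30, 23, 41, 164), (33, 23, 42, 164), (36, 23, 42, 164), (39, 23, 41, 164), (42, 23, 41, 164), (45, 23, 41, 163), (48, 23, 40, 164), (51, 23, 41, 163), (54, 23, 40, 164), (57, 23, 41, 165), (60, 22, 41, 164)]
```

Call:
{"op": "carry_out", "data": {"linear": [[0.0017,0.006,0],[0.0017,0.006,-0.02],[0,0,-0.026],[0,0,-0.026],[0,0,-0.026],[0,0,-0.024],[0,0,-0.02],[0,0,-0.01]], "angular": [[0,0,0.78],[0,0,0.78],[0,0,0],[0,0,0],[0,0,0],[0,0,0],[0,0,0],[0,0,0]], "hand": [0,0,0,0,0,0,0,0]}}

```text
clock: 11.38
position: [0.5454, 0.0612, 0.192]
ee_rot: [-0.001, 0.737, 0.675, -0.001]
contact_force: [0.6, 0.0, -0.6]
width: 0.0323
gripper_force: 49.9
```

```bash
python3 - <<'E'
from h import *
cl,g=held(.008);s=manip.get_state();print(cl,s["position"],s["contact_force"]);print([ (d,*c) for d,c in g if abs(d)>15])
E
```

```text
-5.0296100225932125 [0.5455 0.0612 0.1918] [ 0.2103  0.6299 -0.8131]
[(-60, 14, 21, 130), (-59, 14, 20, 131), (-57, 14, 20, 131), (-56, 14, 20, 130), (-55, 14, 20, 130), (-54, 14, 20, 130), (-53, 14, 21, 114), (-52, 14, 21, 114), (-51, 15, 24, 86), (-50, 15, 22, 87), (-49, 15, 25, 88), (-48, 13, 25, 90), (-47, 13, 25, 90), (-46, 15, 22, 111), (-45, 15, 22, 111), (-44, 15, 24, 109), (-43, 15, 25, 124), (-42, 15, 25, 124), (-41, 17, 51, 107), (-40, 17, 51, 107), (-39, 17, 58, 107), (-38, 18, 87, 97), (-37, 18, 87, 97), (-36, 18, 89, 108), (-35, 18, 89, 108), (-34, 18, 88, 107), (-33, 19, 87, 106), (-32, 19, 87, 106), (-31, 19, 88, 105), (-30, 19, 88, 105), (-29, 19, 88, 105), (-28, 18, 89, 105), (-27, 18, 90, 111), (-26, 18, 89, 109), (-25, 18, 89, 109), (-24, 18, 88, 107), (-23, 18, 89, 106), (-22, 18, 89, 106), (-21, 19, 89, 104), (-20, 19, 89, 104), (-19, 19, 90, 104), (-18, 19, 91, 104), (-17, 19, 91, 104), (-16, 18, 90, 109), (16, 18, 90, 103), (17, 18, 90, 103), (18, 18, 87, 98), (19, 18, 88, 98), (20, 18, 88, 98), (21, 19, 90, 97), (22, 19, 90, 97), (23, 19, 87, 99), (24, 18, 79, 98), (25, 18, 79, 98), (26, 18, 55, 101), (27, 17, 40, 99), (28, 18, 35, 109), (29, 18, 26, 131), (30, 19, 28, 135), (31, 21, 33, 154), (32, 22, 34, 169), (33, 22, 34, 169), (34, 22, 41, 164), (35, 22, 41, 164), (36, 22, 42, 164), (37, 23, 41, 164), (38, 23, 41, 164), (39, 22, 42, 164), (40, 23, 41, 163), (41, 23, 41, 163), (42, 23, 40, 164), (43, 23, 40, 164), (44, 23, 40, 164), (45, 23, 41, 164), (46, 22, 42, 164), (47, 22, 41, 164), (48, 22, 41, 164), (49, 23, 41, 163), (50, 24, 41, 163), (51, 23, 41, 163), (52, 23, 40, 163), (53, 23, 41, 163), (54, 23, 41, 163), (55, 23, 42, 164), (56, 23, 42, 164), (57, 23, 41, 163), (58, 23, 41, 163), (59, 23, 41, 163), (60, 23, 42, 164)]
```

Call:
{"op": "carry_out", "data": {"linear": [[0,0.002,-0.002],[0,0,-0.002],[0,0,0],[0,0,0],[0,0,0],[0,0,0],[0,0,0.04],[0,0,0.07]], "angular": [[0,0,0],[0,0,0],[0,0,0],[0,0,0],[0,0,0],[0,0,0],[0,0,0],[0,0,0]], "hand": [0,0,0.55,0.55,0.55,0.55,0.55,0.55]}}

```text
clock: 12.1
position: [0.5442, 0.0625, 0.2436]
ee_rot: [-0.003, 0.737, 0.676, -0.003]
contact_force: [-0.1, 0.2, 0.8]
width: 0.0471
gripper_force: 0.0
```

Call:
{"op": "carry_out", "data": {"linear": [[0.046,-0.0084,0],[0.046,-0.0084,0],[0.046,-0.0088,0],[0,0,-0.04],[0,0,-0.04],[0,0,-0.024],[0,0,0],[0,0,0]], "angular": [[0,0,0],[0,0,0],[0,0,0],[0,0,0],[0,0,0],[0,0,0],[0,0,0],[0,0,0]], "hand": [0.55,0.55,0.55,0.55,0.55,0.55,0.55,0.55]}}

```text
clock: 12.77
position: [0.6147, 0.0497, 0.1938]
ee_rot: [-0.0, 0.737, 0.676, -0.001]
contact_force: [-0.4, -1.1, 0.2]
width: 0.0469
gripper_force: 0.0
```

Call:
{"op": "carry_out", "data": {"linear": [[0,0,0],[0,0,0],[0,0,0],[0,0,0],[0,0,0],[0,0,0.008],[0,0,0],[0,0,0]], "angular": [[0,0,0],[0,0,0],[0,0,0],[0,0,0],[0,0,0],[0,0,0],[0,0,0],[0,0,0]], "hand": [0,0,0,0,0,0,0,0]}}

```text
clock: 13.43
position: [0.6147, 0.0497, 0.1982]
ee_rot: [-0.0, 0.737, 0.676, -0.0]
contact_force: [0.2, -1.2, -0.6]
width: 0.0318
gripper_force: 48.9
```

```bash
cat > ends.py <<'E'
from h import *
import sys
cl,g=held(float(sys.argv[1]));s=manip.get_state()
ok=[d for d,c in g if c[1]>60 and c[0]<28]
o=[d for d in ok if abs(d)<50];print("closing",cl,s["position"],s["contact_force"],"ends",min(o),max(o),"w",s["width"]);z=s["position"][:2]-C
t=np.radians(85);print("tool in carrier",z@[np.cos(t),np.sin(t)],z@[-np.sin(t),np.cos(t)])
E
python3 ends.py .010
```

```text
closing -4.957963575321753 [0.6146 0.0497 0.198 ] [-0.4571  0.1387 -2.0675] ends -41 25 w 0.031525961857538636
tool in carrier 0.040449261603800184 -0.06976015132794176
```

Call:
{"op": "carry_out", "data": {"linear": [[0.0006,0.008,0],[0,0,-0.006],[0,0,-0.004],[0,0,0],[0,0,0],[0,0,0],[0,0,0.03],[0,0,0.07]], "angular": [[0,0,0],[0,0,0],[0,0,0],[0,0,0],[0,0,0],[0,0,0],[0,0,0],[0,0,0]], "hand": [0,0,0,0.55,0.55,0.55,0.55,0.55]}}

```text
clock: 14.15
position: [0.6131, 0.0537, 0.2386]
ee_rot: [-0.004, 0.737, 0.676, -0.004]
contact_force: [0.7, 0.2, -0.1]
width: 0.0473
gripper_force: 0.0
```

Call:
{"op": "carry_out", "data": {"linear": [[-0.01,-0.06,0.07],[-0.02,-0.075,0.02],[-0.02,-0.075,0],[-0.02,-0.075,0],[-0.02,-0.075,0],[-0.02,-0.075,0],[-0.02,-0.075,0],[-0.02,-0.075,0]], "angular": [[0,0,-1],[0,0,-1],[0,0,-1],[0,0,-1],[0,0,-1],[0,0,-1],[0,0,-1],[0,0,-1]], "hand": [0.8,0.8,0.8,0.8,0.8,0.8,0.8,0.8]}}

```text
clock: 14.82
position: [0.5398, -0.2374, 0.2843]
ee_rot: [-0.0, 0.913, 0.408, -0.0]
contact_force: [0.5, -0.4, -0.2]
width: 0.0686
gripper_force: 0.0
```

```bash
python3 look.py L2; python3 -c "
from h import *
print(plate_casts(manip.get_image('top')))"
```

```text
14.9167 [ 0.5395 -0.241   0.2843] closing -42.01592125155139
top [439. 232.] [ 0.4619 -0.4417] 17.732354657095925 [63.9882 34.5869]
top [397. 212.] [ 0.516  -0.3359] 166.86147409982476 [69.5539 35.8686]
top ON PLATE [47.1659 -2.3879] 87.23617035853984 [60.8735 28.8229]
top ON PLATE [ 42.6558 -70.3507] 80.74204150979375 [62.8083 29.7752]
scene [114. 300.] [ 0.5721 -0.4392] 132.6247177707837 [62.6767 35.7258]
scene [155. 273.] [ 0.5342 -0.346 ] 49.305377828037784 [51.7725 19.8353]
scene [105. 260.] [ 0.4609 -0.445 ] 22.40285484360379 [63.1117 34.1678]
scene ON PLATE [ 42.2586 -75.3951] 90.61579547275842 [61.8002 24.5611]
scene ON PLATE [43.5177 -6.9411] 90.95346291796467 [58.4952 21.9858]
[(array([43.6314, -1.7447]), np.float64(0.0703162187322448), [[11.1, 76.2], [-19.1, 15.1]]), (array([ 42.2023, -70.6746]), np.float64(-3.9938633021924943), [[8.5, 75.6], [-88.9, -51.8]])]
```

View pics/L2.png

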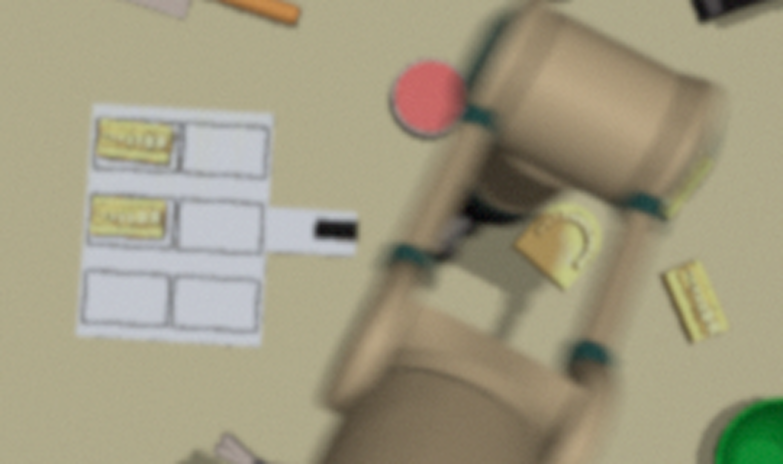

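The top view shows both back-row casts inside their outlines. The middle one sits about 3.5 mm too far back, and I'll mend that later. Next is the cast at (0.458, -0.443).

Call:
{"op": "carry_out", "data": {"linear": [[-0.0233,-0.058,0],[-0.0233,-0.058,0],[-0.0233,-0.058,0],[-0.0233,-0.058,0],[-0.0233,-0.058,0],[-0.0233,-0.058,0],[-0.0233,-0.058,-0.03],[0,0,-0.04]], "angular": [[0,0,-0.875],[0,0,-0.875],[0,0,-0.875],[0,0,-0.875],[0,0,-0.875],[0,0,-0.875],[0,0,-0.875],[0,0,0]], "hand": [0.8,0.8,0.8,0.8,0.8,0.8,0.8,0.8]}}

```text
clock: 15.63
position: [0.4589, -0.4433, 0.2509]
ee_rot: [0.004, 0.985, 0.174, 0.001]
contact_force: [1.0, -0.1, -0.2]
width: 0.0684
gripper_force: 0.0
```

Call:
{"op": "carry_out", "data": {"linear": [[0,0,-0.05],[0,0,-0.05],[0,0,-0.02],[0,0,-0.006],[0,0,0]], "angular": [[0,0,0],[0,0,0],[0,0,0],[0,0,0],[0,0,0]], "hand": [0.8,0.8,0.8,0.8,0.8]}}

```text
clock: 16.05
position: [0.4597, -0.4378, 0.186]
ee_rot: [-0.001, 0.984, 0.177, -0.0]
contact_force: [0.3, 0.5, -0.6]
width: 0.0685
gripper_force: 0.0
```

Call:
{"op": "carry_out", "data": {"linear": [[0,0,0],[0,0,0],[0,0,0],[0,0,0],[0,0,0],[0,0,0.03],[0,0,0.06],[0,0,0.07]], "angular": [[0,0,0],[0,0,0],[0,0,0],[0,0,0],[0,0,0],[0,0,0],[0,0,0],[0,0,0]], "hand": [0,0,0,0,0,0,0,0]}}

```text
clock: 16.72
position: [0.4583, -0.4379, 0.2656]
ee_rot: [-0.002, 0.984, 0.176, -0.001]
contact_force: [1.1, -0.3, -1.1]
width: 0.0317
gripper_force: 49.9
```

Call:
{"op": "carry_out", "data": {"linear": [[0.002,0.03,0.01],[0.002,0.05,0],[0.002,0.062,0],[0.002,0.066,0],[0.002,0.066,0],[0.002,0.066,0],[0.002,0.066,0],[0.002,0.066,0]], "angular": [[0,0,0.88],[0,0,0.88],[0,0,0.88],[0,0,0.88],[0,0,0.88],[0,0,0.88],[0,0,0.88],[0,0,0.88]], "hand": [0,0,0,0,0,0,0,0]}}

```text
clock: 17.38
position: [0.4666, -0.2012, 0.272]
ee_rot: [0.0, 0.896, 0.444, 0.0]
contact_force: [0.8, 0.8, -0.6]
width: 0.0318
gripper_force: 49.9
```

Call:
{"op": "carry_out", "data": {"linear": [[0.002,0.066,0],[0.002,0.066,0],[0.002,0.066,0],[0.002,0.066,0],[0.002,0.066,0],[0.002,0.066,0],[0.002,0.066,0],[0.002,0.066,0]], "angular": [[0,0,0.88],[0,0,0.88],[0,0,0.88],[0,0,0.88],[0,0,0.88],[0,0,0.88],[0,0,0.88],[0,0,0.88]], "hand": [0,0,0,0,0,0,0,0]}}

```text
clock: 18.05
position: [0.4746, 0.0628, 0.2721]
ee_rot: [0.0, 0.737, 0.676, 0.0]
contact_force: [0.6, -0.4, -1.5]
width: 0.0317
gripper_force: 49.9
```

Call:
{"op": "carry_out", "data": {"linear": [[0,0,0],[0,0,0]], "angular": [[0,0,0],[0,0,0]], "hand": [0,0]}}

```text
clock: 18.22
position: [0.4748, 0.0627, 0.2719]
ee_rot: [0.0, 0.737, 0.676, 0.0]
contact_force: [-0.1, -0.1, -0.7]
width: 0.0319
gripper_force: 49.9
```

```bash
python3 ends.py .086; python3 - <<'E'
from h import *
cl,g=held(.086);print([(d,c[1],c[2]) for d,c in g if abs(d)<45][::3])
E
```

```text
closing -4.984299401580533 [0.4749 0.0616 0.2719] [ 0.4999  0.2807 -0.1111] ends -40 27 w 0.03182029214374832
tool in carrier 0.04009747154576204 0.07048459948891335
[(-44, 45, 113), (-41, 61, 95), (-38, 84, 88), (-35, 92, 107), (-32, 94, 108), (-29, 93, 107), (-26, 92, 105), (-23, 93, 109), (-20, 93, 108), (-17, 94, 106), (-14, 93, 105), (-11, 88, 100), (-8, 47, 82), (-5, 35, 75), (-2, 51, 54), (0, 51, 57), (3, 37, 46), (6, 44, 48), (9, 52, 55), (12, 79, 95), (15, 93, 107), (18, 92, 107), (21, 93, 105), (24, 91, 110), (27, 55, 140), (30, 41, 161), (33, 41, 161), (36, 42, 161), (39, 43, 161), (42, 41, 160)]
```

Call:
{"op": "carry_out", "data": {"linear": [[0.001,0.005,0],[0,0,-0.02],[0,0,-0.028],[0,0,-0.028],[0,0,-0.028],[0,0,-0.026],[0,0,-0.02],[0,0,-0.009]], "angular": [[0,0,0],[0,0,0],[0,0,0],[0,0,0],[0,0,0],[0,0,0],[0,0,0],[0,0,0]], "hand": [0,0,0,0,0,0,0,0]}}

```text
clock: 18.98
position: [0.4757, 0.0625, 0.1935]
ee_rot: [-0.001, 0.739, 0.674, -0.001]
contact_force: [1.4, -1.0, 13.5]
width: 0.0316
gripper_force: 55.4
```

Call:
{"op": "carry_out", "data": {"linear": [[0,0,-0.002],[0,0,0],[0,0,0],[0,0,0],[0,0,0],[0,0,0],[0,0,0.04],[0,0,0.065]], "angular": [[0,0,0],[0,0,0],[0,0,0],[0,0,0],[0,0,0],[0,0,0],[0,0,0],[0,0,0]], "hand": [0,0,0.55,0.55,0.55,0.55,0.55,0.55]}}

```text
clock: 19.65
position: [0.4742, 0.0634, 0.2413]
ee_rot: [-0.003, 0.739, 0.674, -0.003]
contact_force: [0.5, -0.4, -0.5]
width: 0.0469
gripper_force: 0.0
```

Call:
{"op": "carry_out", "data": {"linear": [[0.047,-0.008,0],[0.047,-0.008,0],[0.047,-0.007,0],[0,0,-0.04],[0,0,-0.04],[0,0,-0.022],[0,0,0],[0,0,0]], "angular": [[0,0,0],[0,0,0],[0,0,0],[0,0,0],[0,0,0],[0,0,0],[0,0,0],[0,0,0]], "hand": [0.55,0.55,0.55,0.55,0.55,0.55,0.55,0.55]}}

```text
clock: 20.32
position: [0.5459, 0.0521, 0.1919]
ee_rot: [-0.001, 0.738, 0.674, -0.001]
contact_force: [-0.1, -0.0, 0.8]
width: 0.0471
gripper_force: 0.0
```

Call:
{"op": "carry_out", "data": {"linear": [[0,0,0],[0,0,0],[0,0,0],[0,0,0],[0,0,0],[0,0,0.008],[-0.003,-0.007,0],[0,0,0]], "angular": [[0,0,0],[0,0,0],[0,0,0],[0,0,0],[0,0,0],[0,0,0],[0,0,0],[0,0,0]], "hand": [0,0,0,0,0,0,0,0]}}

```text
clock: 20.98
position: [0.5443, 0.0484, 0.1968]
ee_rot: [0.0, 0.738, 0.675, -0.0]
contact_force: [-0.9, -0.1, -1.1]
width: 0.0321
gripper_force: 49.6
```

Call:
{"op": "carry_out", "data": {"linear": [[0,0,-0.005],[0,0,-0.002],[0,0,0],[0,0,0],[0,0,0],[0,0,0.03],[0,0,0.07],[0,-0.04,0.07]], "angular": [[0,0,0],[0,0,0],[0,0,0],[0,0,0],[0,0,0],[0,0,0],[0,0,0],[0,0,0]], "hand": [0,0,0.55,0.55,0.55,0.55,0.55,0.55]}}

```text
clock: 21.65
position: [0.5438, 0.0307, 0.2775]
ee_rot: [-0.002, 0.737, 0.675, -0.001]
contact_force: [1.7, -0.4, -0.2]
width: 0.0468
gripper_force: 0.0
```

Call:
{"op": "carry_out", "data": {"linear": [[-0.015,-0.07,0],[-0.015,-0.08,0],[-0.015,-0.08,0],[-0.015,-0.08,0],[-0.015,-0.08,0],[-0.015,-0.08,0],[-0.015,-0.08,0],[0,0,0]], "angular": [[0,0,1],[0,0,1],[0,0,1],[0,0,1],[0,0,1],[0,0,1],[0,0,1],[0,0,1]], "hand": [0.8,0.8,0.8,0.8,0.8,0.8,0.8,0.8]}}

```text
clock: 22.32
position: [0.4914, -0.253, 0.2782]
ee_rot: [0.002, 0.489, 0.872, -0.002]
contact_force: [0.9, -0.1, 0.4]
width: 0.0684
gripper_force: 0.0
```

```bash
python3 look.py L3; python3 -c "
from h import *
for p in plate_casts(manip.get_image('top')):print(p)"
```

```text
22.4167 [ 0.4916 -0.2481  0.2778] closing 31.27916854576428
top ON PLATE [36.8209 68.4535] 85.03787947760688 [63.4015 22.5838]
top ON PLATE [38.9338 -1.608 ] 84.81000934822404 [62.2972 26.2571]
top ON PLATE [ 42.687  -70.3295] 80.93747460535292 [62.2755 29.4789]
scene [114. 300.] [ 0.5715 -0.4389] 134.1284861502845 [63.2793 35.7821]
scene [161. 269.] [ 0.5279 -0.3296] 106.49079321041417 [74.6322 42.9625]
scene ON PLATE [ 41.0896 -75.0652] 87.16892839171456 [64.6202 26.16  ]
scene ON PLATE [38.2381 -5.9725] 86.12147134876176 [64.6528 24.3866]
scene ON PLATE [36.9128 64.5198] 87.2896523273703 [62.8721 25.2098]
(array([36.884 , 68.6509]), np.float64(0.21786501797197388), [[3.8, 70.4], [52.2, 85.1]])
(array([39.8948, -1.32  ]), np.float64(-0.4073300819351289), [[6.0, 73.0], [-18.6, 15.6]])
(array([ 42.1387, -70.7297]), np.float64(-3.7615150300009645), [[8.7, 75.5], [-88.9, -51.8]])
```

View pics/L3.png

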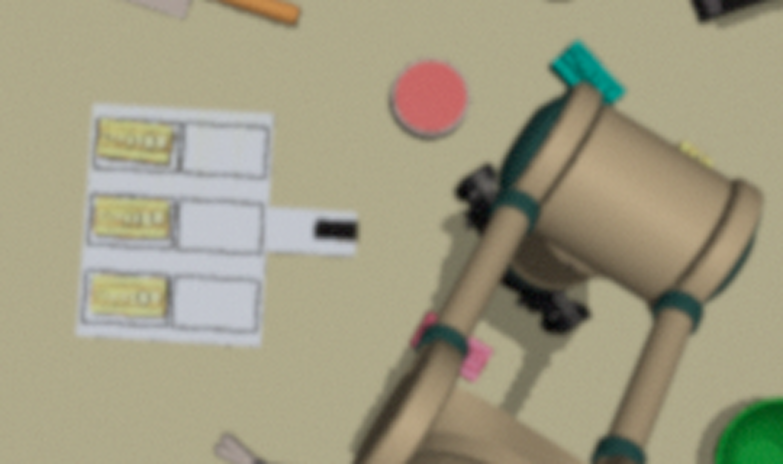

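Three casts now stand in the back row, and the far one is turned by about 3.5°. Next is the last cast, at (0.5665, -0.437).

Call:
{"op": "carry_out", "data": {"linear": [[0.025,-0.063,0],[0.025,-0.063,0],[0.025,-0.063,0],[0.025,-0.063,0],[0.025,-0.063,0],[0.025,-0.061,0],[0,0,-0.03],[0,0,-0.05]], "angular": [[0,0,0.86],[0,0,0.86],[0,0,0.86],[0,0,0.86],[0,0,0],[0,0,0],[0,0,0],[0,0,0]], "hand": [0.8,0.8,0.8,0.8,0.8,0.8,0.8,0.8]}}

```text
clock: 23.13
position: [0.5695, -0.4352, 0.2403]
ee_rot: [0.003, 0.365, 0.931, -0.001]
contact_force: [0.2, -0.6, -1.3]
width: 0.0685
gripper_force: 0.0
```

Call:
{"op": "carry_out", "data": {"linear": [[0,0,-0.05],[0,0,-0.036],[0,0,-0.016],[0,0,0],[0,0,0]], "angular": [[0,0,0],[0,0,0],[0,0,0],[0,0,0],[0,0,0]], "hand": [0.8,0.8,0.8,0.8,0.8]}}

```text
clock: 23.55
position: [0.5679, -0.4333, 0.1874]
ee_rot: [-0.0, 0.364, 0.931, 0.0]
contact_force: [-0.1, 0.7, 0.7]
width: 0.0683
gripper_force: 0.0
```

Call:
{"op": "carry_out", "data": {"linear": [[0,0,0],[0,0,0],[0,0,0],[0,0,0],[0,0,0],[0,0,0.03],[0,0,0.06],[0,0,0.08]], "angular": [[0,0,0],[0,0,0],[0,0,0],[0,0,0],[0,0,0],[0,0,0],[0,0,0],[0,0,0]], "hand": [0,0,0,0,0,0,0,0]}}

```text
clock: 24.22
position: [0.566, -0.4334, 0.2694]
ee_rot: [-0.004, 0.365, 0.931, 0.002]
contact_force: [0.4, -0.4, -0.6]
width: 0.0315
gripper_force: 49.6
```

Call:
{"op": "carry_out", "data": {"linear": [[-0.004,0.03,0.01],[-0.004,0.05,0],[-0.004,0.06,0],[-0.004,0.06,0],[-0.004,0.06,0],[-0.004,0.06,0],[-0.004,0.06,0],[-0.004,0.06,0]], "angular": [[0,0,-0.88],[0,0,-0.88],[0,0,-0.88],[0,0,-0.88],[0,0,-0.88],[0,0,-0.88],[0,0,-0.88],[0,0,-0.88]], "hand": [0,0,0,0,0,0,0,0]}}

```text
clock: 24.88
position: [0.5506, -0.2129, 0.2774]
ee_rot: [0.0, 0.61, 0.792, 0.0]
contact_force: [0.1, -0.4, -1.0]
width: 0.0317
gripper_force: 49.6
```

Call:
{"op": "carry_out", "data": {"linear": [[-0.004,0.06,0],[-0.004,0.06,0],[-0.004,0.06,0],[-0.004,0.06,0],[-0.004,0.06,0],[-0.004,0.048,0],[-0.002,0.03,0],[0,0,0]], "angular": [[0,0,-0.88],[0,0,-0.88],[0,0,-0.88],[0,0,-0.88],[0,0,-0.83],[0,0,0],[0,0,0],[0,0,0]], "hand": [0,0,0,0,0,0,0,0]}}

```text
clock: 25.55
position: [0.5372, -0.0225, 0.2774]
ee_rot: [-0.001, 0.736, 0.677, 0.0]
contact_force: [0.3, -0.7, -0.2]
width: 0.0315
gripper_force: 49.6
```

```bash
python3 ends.py .087; python3 - <<'E'
from h import *
cl,g=held(.087);print([(d,c[1],c[2]) for d,c in g if abs(d)<48][::3])
E
```

```text
closing -4.781802450373346 [ 0.5377 -0.024   0.2774] [-0.157  -0.3487 -0.9747] ends -31 49 w 0.031890688080960926
tool in carrier -0.03971919403493188 0.00042639931620909807
[(-47, 17, 167), (-44, 20, 148), (-41, 21, 128), (-38, 21, 128), (-35, 22, 125), (-32, 71, 95), (-29, 92, 100), (-26, 92, 103), (-23, 91, 104), (-20, 92, 102), (-17, 90, 102), (-14, 92, 102), (-11, 86, 98), (-8, 66, 92), (-5, 59, 86), (-2, 70, 75), (0, 60, 62), (3, 65, 67), (6, 71, 75), (9, 68, 76), (12, 81, 97), (15, 90, 102), (18, 90, 103), (21, 91, 102), (24, 93, 101), (27, 93, 102), (30, 87, 105), (33, 79, 111), (36, 71, 123), (39, 64, 126), (42, 69, 115), (45, 70, 122)]
```

Call:
{"op": "carry_out", "data": {"linear": [[-0.0006,-0.007,0],[0,0,-0.024],[0,0,-0.03],[0,0,-0.03],[0,0,-0.03],[0,0,-0.026],[0,0,-0.018],[0,0,-0.008]], "angular": [[0,0,0],[0,0,0],[0,0,0],[0,0,0],[0,0,0],[0,0,0],[0,0,0],[0,0,0]], "hand": [0,0,0,0,0,0,0,0]}}

```text
clock: 26.32
position: [0.5377, -0.0301, 0.195]
ee_rot: [-0.0, 0.737, 0.676, -0.001]
contact_force: [-10.6, 0.6, 42.0]
width: 0.0316
gripper_force: 54.6
```

Call:
{"op": "carry_out", "data": {"linear": [[0,0,-0.001],[0,0,0],[0,0,0],[0,0,0],[0,0,0],[0,0,0],[0,0,0.04],[0,0,0.065]], "angular": [[0,0,0],[0,0,0],[0,0,0],[0,0,0],[0,0,0],[0,0,0],[0,0,0],[0,0,0]], "hand": [0,0,0.55,0.55,0.55,0.55,0.55,0.55]}}

```text
clock: 26.98
position: [0.5364, -0.0287, 0.2435]
ee_rot: [-0.003, 0.737, 0.676, -0.003]
contact_force: [1.1, -0.1, -0.0]
width: 0.047
gripper_force: 0.0
```

Call:
{"op": "carry_out", "data": {"linear": [[0,-0.02,0.04],[-0.0,-0.08,0.06],[-0.03,-0.08,0],[-0.06,-0.08,0],[-0.06,-0.08,0],[-0.06,-0.08,0],[-0.04,-0.08,0],[0,0,0]], "angular": [[0,0,0],[0,0,0],[0,0,0],[0,0,0],[0,0,0],[0,0,0],[0,0,0],[0,0,0]], "hand": [0.55,0.55,0.55,0.55,0.55,0.55,0.55,0.55]}}

```text
clock: 27.65
position: [0.4269, -0.2539, 0.2913]
ee_rot: [0.001, 0.739, 0.674, -0.002]
contact_force: [0.0, 0.0, 0.3]
width: 0.047
gripper_force: 0.0
```

```bash
python3 look.py L4; python3 - <<'E'
from h import *
im=manip.get_image('top')
for p in plate_casts(im):print(p)
g=cv2.cvtColor(im,cv2.COLOR_RGB2HSV)[195:222,300:335,2];ys,xs=np.nonzero(g<45);print("grip",ray("top",[xs.mean()+300,ys.mean()+195],.045))
m=cv2.inRange(cv2.cvtColor(im,cv2.COLOR_RGB2HSV),np.array((0,0,75)),np.array((180,35,255)))
t=np.radians(85);ex=np.array([np.cos(t),np.sin(t)]);ey=np.array([-ex[1],ex[0]])
a=np.zeros_like(m);a[140:270,200:335]=255
m=cv2.morphologyEx(m&a,cv2.MORPH_CLOSE,np.ones((5,5)))
c=max(cv2.findContours(m,cv2.RETR_EXTERNAL,cv2.CHAIN_APPROX_NONE)[0],key=cv2.contourArea)[:,0,:]
q=(ray("top",c,.006)-C);q=np.c_[q@ex,q@ey]
for nm,k,ax in(("back",(q[:,0]>.06)&(abs(q[:,1])<.09),0),("front",(q[:,0]<-.06)&(q[:,0]>-.1)&(abs(q[:,1])<.09)&(abs(q[:,1])>.03),0),("+y",(q[:,1]>.09)&(abs(q[:,0])<.07),1),("-y",(q[:,1]<-.09)&(abs(q[:,0])<.07),1)):
    p=np.polyfit(q[k,1-ax],q[k,ax],1);print(nm,"off %.1f slope deg %.2f"%(p[1]*1e3,np.degrees(p[0])))
E
```

```text
27.75 [ 0.4289 -0.2499  0.2911] closing -5.180572071247241
top ON PLATE [37.0274 68.2697] 85.06476967534574 [63.9366 22.6137]
top ON PLATE [-51.422    0.3143] 91.83301436240373 [60.0072 28.9944]
top ON PLATE [38.8597 -1.6728] 85.49935571964232 [62.4091 26.1937]
top ON PLATE [ 42.2415 -70.0752] 79.66585525045653 [63.1867 29.9171]
scene [161. 265.] [ 0.518  -0.3293] 129.70676519732413 [68.989 58.933]
scene ON PLATE [ 42.3771 -75.3682] 90.77207753337933 [62.1601 24.5983]
scene ON PLATE [-53.2522  -6.8921] 72.56680342253675 [66.6005 23.5255]
scene ON PLATE [40.3257 -6.1552] 91.04634499881007 [61.225  23.3116]
scene ON PLATE [35.8831 64.5255] 86.32965072495202 [63.3325 25.7518]
(array([36.979 , 68.6945]), np.float64(0.1909169638894923), [[3.8, 70.6], [52.4, 85.1]])
(array([-43.0919,  -1.2758]), np.float64(2.586115353187523), [[-74.8, -10.4], [-19.3, 16.2]])
(array([39.7898, -1.5314]), np.float64(-0.09757289125593616), [[6.0, 73.0], [-19.5, 15.6]])
(array([ 42.3003, -70.6823]), np.float64(-3.9872009798654062), [[8.7, 75.6], [-88.9, -51.8]])
grip [[ 0.5276 -0.1257]]
back off 85.4 slope deg 0.17
front off -82.2 slope deg 0.05
+y off 106.9 slope deg -0.01
-y off -107.0 slope deg -0.05
```

View pics/L4.png

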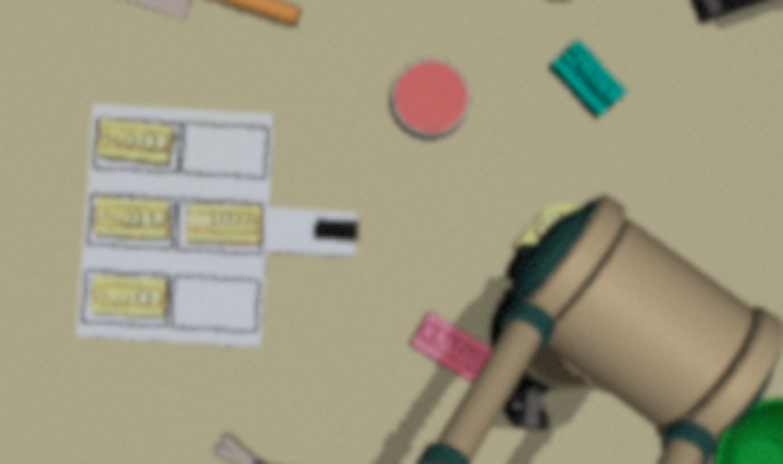

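All four casts are in place. The front one, at about crop (223,222), sits about 4 mm too far forward, and the far back one is turned about 4°. I'll mend both.

Call:
{"op": "carry_out", "data": {"linear": [[0.031,0.063,0],[0.031,0.063,0],[0.031,0.063,0],[0.031,0.063,0],[0.031,0.063,0],[0.031,0.063,0],[0.031,0.064,0],[0,0,-0.04]], "angular": [[0,0,0],[0,0,0],[0,0,0],[0,0,0],[0,0,0],[0,0,0],[0,0,0],[0,0,0]], "hand": [0.55,0.55,0.55,0.55,0.55,0.55,0.55,0.55]}}

```text
clock: 28.47
position: [0.5421, -0.0205, 0.2742]
ee_rot: [0.003, 0.734, 0.679, 0.005]
contact_force: [1.0, -1.1, 0.3]
width: 0.0471
gripper_force: 0.0
```

Call:
{"op": "carry_out", "data": {"linear": [[0,0,-0.05],[0,0,-0.05],[0,0,-0.03],[0,0,-0.02],[0,0,0],[0,0,0]], "angular": [[0,0,0],[0,0,0],[0,0,0],[0,0,0],[0,0,0],[0,0,0]], "hand": [0.55,0.55,0.55,0.55,0.55,0.55]}}

```text
clock: 28.97
position: [0.5383, -0.0263, 0.1961]
ee_rot: [-0.0, 0.736, 0.677, -0.0]
contact_force: [1.1, 0.6, -0.2]
width: 0.0469
gripper_force: 0.0
```

Call:
{"op": "carry_out", "data": {"linear": [[0,0,0],[0,0,0],[0,0,0],[0,0,0],[0,0,0],[0,0,0.008],[0.0,0.008,0],[0,0,0]], "angular": [[0,0,0],[0,0,0],[0,0,0],[0,0,0],[0,0,0],[0,0,0],[0,0,0],[0,0,0]], "hand": [0,0,0,0,0,0,0,0]}}

```text
clock: 29.63
position: [0.538, -0.0232, 0.2005]
ee_rot: [0.0, 0.737, 0.676, 0.0]
contact_force: [0.5, -0.0, -1.6]
width: 0.0302
gripper_force: 49.4
```

Call:
{"op": "carry_out", "data": {"linear": [[0,0,-0.005],[0,0,-0.002],[0,0,0],[0,0,0],[0,0,0],[0,0,0.03],[0,0,0.06],[0,0,0.02]], "angular": [[0,0,0],[0,0,0],[0,0,0],[0,0,0],[0,0,0],[0,0,0],[0,0,0],[0,0,0]], "hand": [0,0,0.55,0.55,0.55,0.55,0.55,0.55]}}

```text
clock: 30.3
position: [0.539, -0.0236, 0.254]
ee_rot: [0.002, 0.737, 0.676, 0.001]
contact_force: [1.0, -0.2, 0.7]
width: 0.0472
gripper_force: 0.0
```

Call:
{"op": "carry_out", "data": {"linear": [[0.052,0.05,0],[0.052,0.05,0],[0.052,0.05,0],[0,0,-0.04],[0,0,-0.04],[0,0,-0.03],[0,0,0],[0,0,0]], "angular": [[0,0,-0.3],[0,0,-0.3],[0,0,-0.28],[0,0,0],[0,0,0],[0,0,0],[0,0,0],[0,0,0]], "hand": [0.55,0.55,0.55,0.55,0.55,0.55,0.55,0.55]}}

```text
clock: 30.97
position: [0.6157, 0.0517, 0.1956]
ee_rot: [-0.001, 0.76, 0.65, -0.001]
contact_force: [-1.1, 0.2, 0.9]
width: 0.0465
gripper_force: 0.0
```

Call:
{"op": "carry_out", "data": {"linear": [[0,0,0],[0,0,0],[0,0,0],[0,0,0],[0,0,0],[0,0,0.008],[0,-0.004,0],[0,0,0]], "angular": [[0,0,0],[0,0,0],[0,0,0],[0,0,0],[0,0,0],[0,0,0],[0,0,0.88],[0,0,0]], "hand": [0,0,0,0,0,0,0,0]}}

```text
clock: 31.63
position: [0.616, 0.0495, 0.201]
ee_rot: [0.0, 0.737, 0.676, 0.0]
contact_force: [0.2, 1.2, -1.4]
width: 0.0298
gripper_force: 49.4
```

Call:
{"op": "carry_out", "data": {"linear": [[0,0,-0.005],[0,0,-0.002],[0,0,0],[0,0,0],[0,0,0],[0,0,0.03],[0,0,0.07],[0,0,0.04]], "angular": [[0,0,0],[0,0,0],[0,0,0],[0,0,0],[0,0,0],[0,0,0],[0,0,0],[0,0,0]], "hand": [0,0,0.55,0.55,0.55,0.55,0.55,0.55]}}

```text
clock: 32.3
position: [0.6164, 0.0497, 0.2688]
ee_rot: [0.0, 0.737, 0.676, 0.0]
contact_force: [1.0, -0.6, 0.5]
width: 0.0465
gripper_force: 0.0
```

Call:
{"op": "carry_out", "data": {"linear": [[-0.022,-0.075,0.02],[-0.022,-0.08,0],[-0.022,-0.08,0],[-0.022,-0.08,0],[-0.022,-0.08,0],[-0.022,-0.08,0],[-0.022,-0.08,0],[-0.022,-0.06,0]], "angular": [[0,0,0],[0,0,0],[0,0,0],[0,0,0],[0,0,0],[0,0,0],[0,0,0],[0,0,0]], "hand": [0.55,0.55,0.55,0.55,0.55,0.55,0.55,0.55]}}

```text
clock: 32.97
position: [0.5273, -0.2609, 0.2771]
ee_rot: [0.001, 0.737, 0.675, -0.0]
contact_force: [-0.1, -0.7, 0.4]
width: 0.0472
gripper_force: 0.0
```

```bash
python3 - <<'E'
from h import *
s=manip.get_state();print(s["position"])
im=manip.get_image('top')
for p in plate_casts(im):print(p)
hsv=cv2.cvtColor(im,cv2.COLOR_RGB2HSV);print(hsv[205:222:4,290:296:2].tolist())
cv2.imwrite("pics/L5.png",cv2.resize(im[150:265,215:335,::-1],None,fx=5,fy=5,interpolation=cv2.INTER_CUBIC))
g=hsv[195:222,300:335,2];ys,xs=np.nonzero(g<45);print("grip",ray("top",[xs.mean()+300,ys.mean()+195],.045))
E
```

```text
[ 0.5273 -0.2609  0.2771]
(array([36.8633, 68.6014]), np.float64(0.14654658732195003), [[3.8, 70.4], [52.2, 84.9]])
(array([-39.516 ,  -2.0203]), np.float64(0.5314801834838363), [[-71.5, -6.6], [-19.5, 15.3]])
(array([39.94  , -1.3248]), np.float64(-0.01368328704313626), [[6.0, 73.2], [-18.9, 15.6]])
(array([ 39.5652, -71.9379]), np.float64(-0.1824468609558494), [[5.7, 73.2], [-89.5, -54.3]])
[[[108, 12, 105], [111, 14, 128], [107, 14, 130]], [[120, 10, 103], [107, 14, 128], [107, 14, 129]], [[110, 8, 101], [111, 14, 128], [111, 14, 129]], [[105, 9, 110], [30, 21, 109], [27, 27, 104]], [[108, 10, 122], [25, 40, 109], [25, 53, 110]]]
grip [[ 0.5277 -0.1259]]
```

View pics/L5.png

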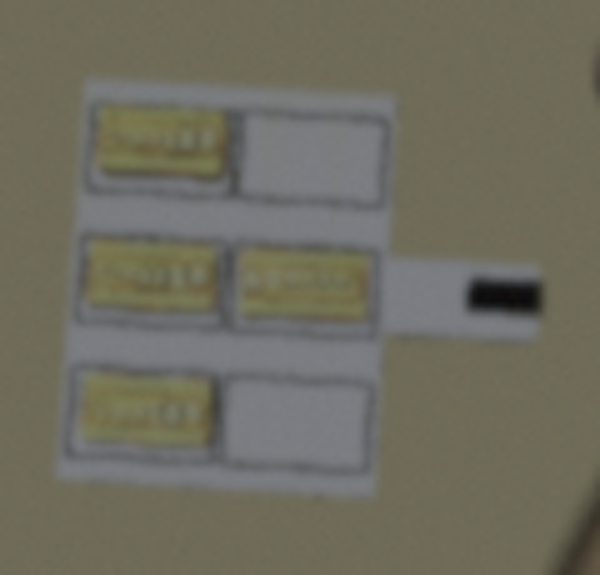

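All four casts sit squarely in their outlines. The grip is at about (0.528, -0.126), so I'll take it there.

Call:
{"op": "carry_out", "data": {"linear": [[0.001,0.067,0],[0,0.067,0],[0.001,0.067,0],[0,0.066,0],[0,0,-0.04],[0,0,-0.05],[0,0,-0.04],[0,0,-0.018]], "angular": [[0,0,0],[0,0,0],[0,0,0],[0,0,0],[0,0,0],[0,0,0],[0,0,0],[0,0,0]], "hand": [0.55,0.55,0.55,0.55,0.55,0.55,0.55,0.55]}}

```text
clock: 33.68
position: [0.528, -0.1233, 0.2008]
ee_rot: [-0.002, 0.737, 0.676, -0.001]
contact_force: [0.1, 0.3, -0.9]
width: 0.0469
gripper_force: 0.0
```

Call:
{"op": "carry_out", "data": {"linear": [[0,0,0],[0,0,0],[0,0,0],[0,0,0],[0,0,0],[0,0,0],[0,0,0],[0,0,0]], "angular": [[0,0,0],[0,0,0],[0,0,0],[0,0,0],[0,0,0],[0,0,0],[0,0,0],[0,0,0]], "hand": [0.3,0.2,0.1,0,0,0,0,0], "force": 80}}

```text
clock: 34.35
position: [0.5293, -0.1246, 0.2042]
ee_rot: [0.001, 0.737, 0.676, 0.0]
contact_force: [-1.9, -0.4, 6.1]
width: 0.0104
gripper_force: 79.7
```

Call:
{"op": "carry_out", "data": {"linear": [[0.002,0.005,0.001],[0.006,0.01,0],[0.01,0.016,0],[0.01,0.016,0],[0.01,0.016,0],[0.01,0.016,0],[0.01,0.016,0],[0.01,0.016,0]], "angular": [[0,0,0.05],[0,0,0.1],[0,0,0.15],[0,0,0.15],[0,0,0.15],[0,0,0.15],[0,0,0.15],[0,0,0.15]], "hand": [0,0,0,0,0,0,0,0]}}

```text
clock: 35.02
position: [0.563, -0.0703, 0.2042]
ee_rot: [0.001, 0.707, 0.707, -0.002]
contact_force: [-3.3, -7.5, 4.1]
width: 0.0102
gripper_force: 79.7
```

Call:
{"op": "carry_out", "data": {"linear": [[0.01,0.016,0],[0.01,0.016,0],[0.01,0.016,0],[0.01,0.016,0],[0.01,0.016,0],[0.01,0.016,0],[0.006,0.009,0],[0.004,0.006,0]], "angular": [[0,0,0.15],[0,0,0.15],[0,0,0.15],[0,0,0.15],[0,0,0.15],[0,0,0.15],[0,0,0.1],[0,0,0.05]], "hand": [0,0,0,0,0,0,0,0]}}

```text
clock: 35.68
position: [0.5979, -0.0147, 0.2042]
ee_rot: [0.001, 0.676, 0.737, -0.002]
contact_force: [-3.4, -9.2, 5.4]
width: 0.0104
gripper_force: 80.0
```

Call:
{"op": "carry_out", "data": {"linear": [[0,0,0],[0,0,0]], "angular": [[0,0,0],[0,0,0]], "hand": [0,0]}}

```text
clock: 35.85
position: [0.5981, -0.0145, 0.2043]
ee_rot: [0.001, 0.677, 0.736, -0.001]
contact_force: [-1.3, -4.9, 4.0]
width: 0.0107
gripper_force: 79.9
```

```bash
cat >> h.py <<'E'
def edges(im,C0,yaw,n="top"):
    """back / side edges of plate relative to a guessed pose"""
    hsv=cv2.cvtColor(im,cv2.COLOR_RGB2HSV)
    m=cv2.inRange(hsv,np.array((0,0,75)),np.array((180,36,255)))|cv2.inRange(hsv,np.array((18,40,75)),np.array((34,255,255)))*0
    t=np.radians(yaw);ex=np.array([np.cos(t),np.sin(t)]);ey=np.array([-ex[1],ex[0]])
    cor=[[*(C0+a*.1*ex+b*.125*ey),.006] for a,b in((1,1),(1,-1),(-1,-1),(-1,1))]
    a=np.zeros_like(m);cv2.fillConvexPoly(a,proj(n,cor).round().astype(np.int32),255)
    m=cv2.morphologyEx(m&a,cv2.MORPH_CLOSE,np.ones((5,5)))
    c=max(cv2.findContours(m,cv2.RETR_EXTERNAL,cv2.CHAIN_APPROX_NONE)[0],key=cv2.contourArea)[:,0,:]
    q=ray(n,c,.006)-C0;q=np.c_[q@ex,q@ey]
    for nm,k,ax in(("back",(q[:,0]>.06)&(abs(q[:,1])<.09),0),("front",(q[:,0]<-.06)&(abs(q[:,1])<.09)&(abs(q[:,1])>.03),0),("+y",(q[:,1]>.09)&(abs(q[:,0])<.07),1),("-y",(q[:,1]<-.09)&(abs(q[:,0])<.07),1)):
        if k.sum()<8: print(nm,"few");continue
        p=np.polyfit(q[k,1-ax],q[k,ax],1);r=abs(np.polyval(p,q[k,1-ax])-q[k,ax])<.004
        p=np.polyfit(q[k,1-ax][r],q[k,ax][r],1);print(nm,"off %.1f slope deg %.2f"%(p[1]*1e3,np.degrees(p[0])),k.sum())
E
python3 - <<'E'
from h import *
s=manip.get_state();q=s["ee_rot"];print(s["position"],s["contact_force"],s["moment"],s["width"],"closing",2*np.degrees(np.arctan2(q[2],q[1]))-90)
im=manip.get_image("top");u=np.array([-.0802,.9968]);C0=s["position"][:2]+.1415*u
print(C0);edges(im,C0,94.6)
for p in plate_casts(im,C=C0,yaw=94.6):print(p)
cv2.imwrite("pics/L6.png",cv2.resize(im[120:290,40:340,::-1],None,fx=2.6,fy=2.6,interpolation=cv2.INTER_CUBIC))
E
```

```text
[ 0.5981 -0.0145  0.2043] [-1.2805 -4.9416  3.9542] [-0.6196  0.3341  0.5463] 0.010683350030933795 closing 4.840793155034945
[0.5867 0.1266]
back off 79.1 slope deg -4.66 112
front few
+y off 65.1 slope deg 40.72 14
-y off -105.2 slope deg 0.45 40
(array([-7.4064, 73.8939]), np.float64(-6.407251485295433), [[-80.0, 65.9], [31.5, 103.5]])
(array([-6.3695, -8.0623]), np.float64(12.168076458016827), [[-71.6, 70.6], [-67.8, 19.8]])
(array([ 39.4364, -69.4587]), np.float64(-0.052418548227024075), [[5.4, 73.7], [-87.6, -51.4]])
(array([-64.8243, -81.6685]), np.float64(-43.17210696287887), [[-81.8, -34.0], [-98.6, -54.9]])
```

View pics/L6.png

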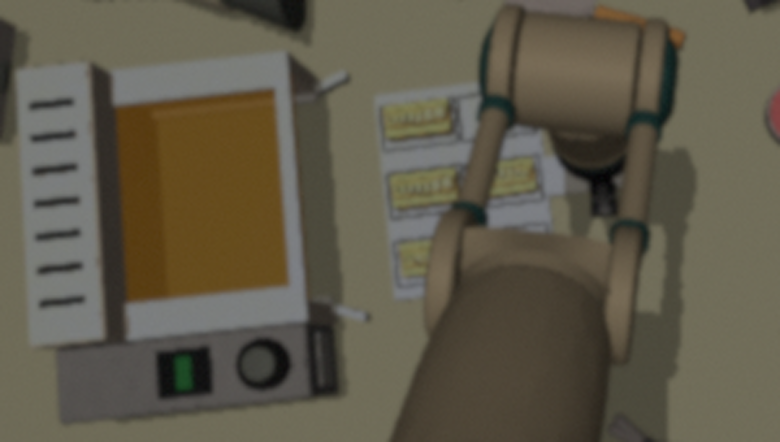

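The plate is aligned before the guides and its casts are still in place. I'll push slowly and watch the forces.

Call:
{"op": "carry_out", "data": {"linear": [[0,0.006,0],[-0.0003,0.012,0],[-0.0006,0.016,0],[-0.0006,0.016,0],[-0.0013,0.016,0],[-0.0013,0.016,0],[-0.0013,0.016,0],[-0.0013,0.016,0]], "angular": [[0,0,0],[0,0,0],[0,0,0],[0,0,0],[0,0,0],[0,0,0],[0,0,0],[0,0,0]], "hand": [0,0,0,0,0,0,0,0]}}

```text
clock: 36.57
position: [0.5955, 0.0422, 0.2042]
ee_rot: [0.002, 0.677, 0.736, -0.0]
contact_force: [0.9, -7.3, 2.1]
width: 0.0106
gripper_force: 79.3
```

Call:
{"op": "carry_out", "data": {"linear": [[-0.0013,0.016,0],[-0.0013,0.016,0],[-0.0013,0.016,0],[-0.0013,0.016,0]], "angular": [[0,0,0],[0,0,0],[0,0,0],[0,0,0]], "hand": [0,0,0,0]}}

```text
clock: 36.9
position: [0.5929, 0.0743, 0.2042]
ee_rot: [0.002, 0.677, 0.736, -0.001]
contact_force: [1.0, -8.6, 2.6]
width: 0.0103
gripper_force: 79.4
```

```bash
python3 - <<'E'
from h import *
s=manip.get_state();q=s["ee_rot"];print(s["position"],s["contact_force"],s["moment"],s["width"],"closing",2*np.degrees(np.arctan2(q[2],q[1]))-90)
im=manip.get_image("top");u=np.array([-.0802,.9968]);C0=s["position"][:2]+.1415*u
print(C0,"axis x",.5685-.0802*(C0[1]-.3487)/.9968);edges(im,C0,94.6)
E
```

```text
[0.5929 0.0743 0.2042] [ 0.9602 -8.6112  2.6243] [-1.0116  0.0212 -0.0278] 0.010326237727485246 closing 4.711498673793741
[0.5815 0.2153] axis x 0.5792327314195269
back few
front off -73.5 slope deg -5.90 27
+y few
-y few
```

Call:
{"op": "carry_out", "data": {"linear": [[-0.0013,0.016,0],[-0.0013,0.016,0],[-0.0013,0.016,0],[-0.0013,0.016,0],[-0.0013,0.016,0],[-0.0013,0.016,0],[-0.0013,0.016,0],[-0.0013,0.016,0]], "angular": [[0,0,0],[0,0,0],[0,0,0],[0,0,0],[0,0,0],[0,0,0],[0,0,0],[0,0,0]], "hand": [0,0,0,0,0,0,0,0]}}

```text
clock: 37.62
position: [0.5876, 0.1382, 0.2042]
ee_rot: [0.002, 0.677, 0.736, -0.001]
contact_force: [0.2, -8.3, 3.4]
width: 0.0108
gripper_force: 79.6
```

```bash
cat > st.py <<'E'
from h import *
s=manip.get_state();q=s["ee_rot"];print(s["clock"],s["position"],s["contact_force"],s["moment"],s["width"],s["gripper_force"],"closing",2*np.degrees(np.arctan2(q[2],q[1]))-90)
E
python3 st.py
```

```text
37.6167 [0.5876 0.1382 0.2042] [ 0.2326 -8.3152  3.389 ] [-1.1546 -0.0977 -0.0174] 0.010783486209596809 79.55427646636963 closing 4.718970229046491
```

Call:
{"op": "carry_out", "data": {"linear": [[-0.0013,0.016,0],[-0.0013,0.016,0],[-0.0013,0.016,0],[-0.0013,0.016,0],[-0.0013,0.016,0],[-0.0013,0.016,0],[-0.001,0.012,0],[-0.0006,0.008,0]], "angular": [[0,0,0],[0,0,0],[0,0,0],[0,0,0],[0,0,0],[0,0,0],[0,0,0],[0,0,0]], "hand": [0,0,0,0,0,0,0,0]}}

```text
clock: 38.28
position: [0.5828, 0.1964, 0.2043]
ee_rot: [0.002, 0.677, 0.736, -0.001]
contact_force: [0.5, -8.6, 4.1]
width: 0.0109
gripper_force: 79.7
```

Call:
{"op": "carry_out", "data": {"linear": [[-0.0004,0.004,0],[-0.0004,0.004,0],[-0.0003,0.004,0],[-0.0003,0.004,0]], "angular": [[0,0,0],[0,0,0],[0,0,0],[0,0,0]], "hand": [0,0,0,0]}}

```text
clock: 38.62
position: [0.5821, 0.2038, 0.2042]
ee_rot: [0.002, 0.677, 0.736, -0.001]
contact_force: [-0.0, -8.5, 4.3]
width: 0.0106
gripper_force: 79.7
```

Call:
{"op": "carry_out", "data": {"linear": [[-0.0003,0.004,0],[-0.0003,0.004,0]], "angular": [[0,0,0],[0,0,0]], "hand": [0,0]}}

```text
clock: 38.78
position: [0.5818, 0.2077, 0.2042]
ee_rot: [0.002, 0.677, 0.736, -0.001]
contact_force: [1.6, -8.6, 4.3]
width: 0.0105
gripper_force: 79.7
```

Still only sliding friction, so I'll continue in 2 mm rows until the stop shows up in the force.

Call:
{"op": "carry_out", "data": {"linear": [[-0.0002,0.003,0],[-0.0002,0.003,0]], "angular": [[0,0,0],[0,0,0]], "hand": [0,0]}}

```text
clock: 38.95
position: [0.5816, 0.2107, 0.2043]
ee_rot: [0.002, 0.677, 0.736, -0.001]
contact_force: [1.3, -9.2, 5.2]
width: 0.0105
gripper_force: 79.7
```

Call:
{"op": "carry_out", "data": {"linear": [[-0.0002,0.003,0],[0,0,0]], "angular": [[0,0,0],[0,0,0]], "hand": [0,0]}}

```text
clock: 39.12
position: [0.5814, 0.2122, 0.2042]
ee_rot: [0.002, 0.677, 0.736, -0.001]
contact_force: [0.8, -9.5, 4.5]
width: 0.0101
gripper_force: 79.7
```

Call:
{"op": "carry_out", "data": {"linear": [[-0.0002,0.002,0],[0,0,0]], "angular": [[0,0,0],[0,0,0]], "hand": [0,0]}}

```text
clock: 39.28
position: [0.5814, 0.2125, 0.2042]
ee_rot: [0.002, 0.677, 0.736, -0.002]
contact_force: [0.7, -11.5, 5.4]
width: 0.0108
gripper_force: 79.7
```

Call:
{"op": "carry_out", "data": {"linear": [[-0.0002,0.003,0],[0,0,0]], "angular": [[0,0,0],[0,0,0]], "hand": [0,0]}}

```text
clock: 39.45
position: [0.5811, 0.213, 0.2042]
ee_rot: [0.003, 0.677, 0.736, -0.003]
contact_force: [0.6, -15.5, 6.1]
width: 0.0106
gripper_force: 79.9
```

Call:
{"op": "carry_out", "data": {"linear": [[-0.0002,0.004,0],[0,0,0],[0,0,0]], "angular": [[0,0,0],[0,0,0],[0,0,0]], "hand": [0,0,0]}}

```text
clock: 39.7
position: [0.5809, 0.2136, 0.2042]
ee_rot: [0.004, 0.677, 0.736, -0.004]
contact_force: [-0.3, -21.1, 7.4]
width: 0.0108
gripper_force: 80.1
```

Call:
{"op": "carry_out", "data": {"linear": [[0,0,0],[0,0,0],[0,0,0],[0,0,0],[0,0,0.04],[0,-0.02,0.08],[0,-0.04,0.08],[0,-0.06,0.04]], "angular": [[0,0,0],[0,0,0],[0,0,0],[0,0,0],[0,0,0],[0,0,0],[0,0,0],[0,0,0]], "hand": [0.4,0.4,0.4,0.4,0.4,0.4,0.4,0.4]}}

```text
clock: 40.37
position: [0.5815, 0.1622, 0.325]
ee_rot: [0.001, 0.676, 0.737, 0.003]
contact_force: [1.4, -0.7, 0.5]
width: 0.0339
gripper_force: 0.0
```

Call:
{"op": "carry_out", "data": {"linear": [[0,-0.08,0.03],[0,-0.08,0],[0,-0.08,0],[-0.05,-0.06,0],[-0.07,-0.04,0],[-0.07,0,0],[-0.07,0,0],[0,0,0]], "angular": [[0,0,0],[0,0,0],[0,0,0],[0,0,0],[0,0,0],[0,0,0],[0,0,0],[0,0,0]], "hand": [0.4,0.4,0,0,0,0,0,0]}}

```text
clock: 41.03
position: [0.4436, -0.0082, 0.3344]
ee_rot: [-0.004, 0.678, 0.735, -0.002]
contact_force: [-0.4, 1.1, 0.2]
width: 0.0001
gripper_force: 0.0
```

```bash
python3 - <<'E'
from h import *
import st
im=manip.get_image("top");cs=manip.get_image("scene")
g=cv2.cvtColor(im,cv2.COLOR_RGB2HSV);a,b,c,d=150,170,230,225
ys,xs=np.nonzero(g[b:d,a:c,2]<35);print(len(xs),xs.mean()+a,ys.mean()+b,"grip",ray("top",[xs.mean()+a,ys.mean()+b],.05))
x=cv2.resize(im[120:290,40:300,::-1],None,fx=1.9,fy=1.9,interpolation=cv2.INTER_CUBIC);y=cv2.resize(cs[110:300,330:540,::-1],None,fx=1.4,fy=1.4,interpolation=cv2.INTER_CUBIC)
h=max(len(x),len(y));o=np.zeros((h,x.shape[1]+y.shape[1],3),np.uint8);o[:len(x),:x.shape[1]]=x;o[:len(y),x.shape[1]:]=y;cv2.imwrite("pics/L7.png",o);print(o.shape)
E
```

```text
41.0333 [ 0.4436 -0.0082  0.3344] [-0.4273  1.078   0.2451] [-0.0106  0.0394  0.0016] 0.00010361899744641345 0.0 closing 4.643568734740626
76 184.55263157894737 192.31578947368422 grip [[0.5786 0.2059]]
(323, 788, 3)
```

View pics/L7.png

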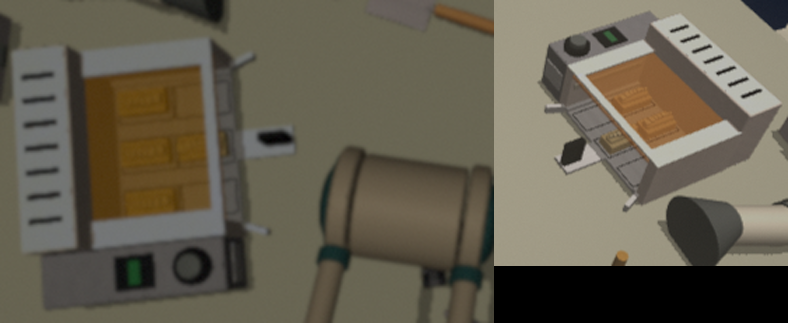

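The top view shows the plate inside, with the casts visible through the amber roof at about (145,100), (148,152), (152,200) and (203,146). I'll measure the tongue tip to check the plate is fully home.

```bash
python3 - <<'E'
from h import *
im=cv2.imread("pics/top0.png")[:,:,::-1];nw=manip.get_image("top")
def tip(im,P0,yaw,n="top"):
    t=np.radians(yaw);ex=np.array([np.cos(t),np.sin(t)]);ey=np.array([-ex[1],ex[0]])
    S=cv2.cvtColor(np.ascontiguousarray(im),cv2.COLOR_RGB2HSV)[:,:,1].astype(np.float32);o=[]
    for lat in(-.016,-.013,-.010,.010,.013,.016):
        d=np.arange(-.19,-.11,.0005);uv=proj(n,[[*(P0+x*ex+lat*ey),.006] for x in d]).astype(np.float32)
        p=cv2.remap(S,uv[:,0],uv[:,1],cv2.INTER_LINEAR).ravel();th=32
        k=np.nonzero(p<th)[0];o.append((lat,round(d[k[0]]*1e3,1) if len(k) else None))
    # lateral edges of the tongue at x=-.105
    l=np.arange(-.05,.05,.0005);uv=proj(n,[[*(P0-.112*ex+y*ey),.006] for y in l]).astype(np.float32);p=cv2.remap(S,uv[:,0],uv[:,1],cv2.INTER_LINEAR).ravel();k=l[p<32]*1e3
    return o,k.min() if len(k) else 0,k.max() if len(k) else 0
print(tip(im,C,85));print(tip(nw,np.array([.5683,.3512]),94.6))
ims=cv2.imread("pics/scene0.png")[:,:,::-1];ns=manip.get_image("scene")
print(tip(ims,C,85,"scene"));print(tip(ns,np.array([.5683,.3512]),94.6,"scene"))
# unit reference: roof front edge on z=.104 in both views (saturation transitions) along u
def roof(im,n):
    u=np.array([-.0802,.9968]);v=np.array([-.9968,-.0802]);hsv=cv2.cvtColor(np.ascontiguousarray(im),cv2.COLOR_RGB2HSV).astype(np.float32);o=[]
    for lat in(-.09,-.05,0,.05,.09):
        d=np.arange(-.13,-.04,.0005);uv=proj(n,[[*(np.array([.5685,.3487])+x*u+lat*v),.104] for x in d]).astype(np.float32)
        V=cv2.remap(hsv[:,:,2],uv[:,0],uv[:,1],cv2.INTER_LINEAR).ravel();g=np.gradient(cv2.GaussianBlur(V.reshape(1,-1),(0,0),3).ravel());o.append((lat,round(d[g.argmax()]*1e3,1)))
    return o
print(roof(im,"top"));print(roof(ims,"scene"))
E
```

```text
([(-0.016, np.float64(-162.5)), (-0.013, np.float64(-162.0)), (-0.01, np.float64(-160.5)), (0.01, np.float64(-163.0)), (0.013, np.float64(-163.5)), (0.016, np.float64(-163.0))], np.float64(-22.49999999999998), np.float64(21.50000000000006))
([(-0.016, np.float64(-162.5)), (-0.013, np.float64(-162.5)), (-0.01, np.float64(-162.5)), (0.01, np.float64(-163.0)), (0.013, np.float64(-163.0)), (0.016, np.float64(-162.0))], np.float64(-22.99999999999998), np.float64(19.50000000000006))
([(-0.016, np.float64(-164.5)), (-0.013, np.float64(-164.5)), (-0.01, np.float64(-164.5)), (0.01, np.float64(-164.5)), (0.013, np.float64(-164.5)), (0.016, np.float64(-164.5))], np.float64(-22.49999999999998), np.float64(21.50000000000006))
([(-0.016, np.float64(-166.0)), (-0.013, np.float64(-166.0)), (-0.01, np.float64(-166.0)), (0.01, np.float64(-166.0)), (0.013, np.float64(-166.0)), (0.016, np.float64(-165.0))], np.float64(-24.49999999999998), np.float64(8.000000000000048))
[(-0.09, np.float64(-80.5)), (-0.05, np.float64(-81.0)), (0, np.float64(-80.5)), (0.05, np.float64(-81.5)), (0.09, np.float64(-81.0))]
[(-0.09, np.float64(-83.5)), (-0.05, np.float64(-83.5)), (0, np.float64(-83.5)), (0.05, np.float64(-84.0)), (0.09, np.float64(-84.0))]
```

The tongue tip agrees with home to within about 2 mm. To be sure, I'll push the grip's outer face with the closed fingers until the force shows the stop.

Call:
{"op": "carry_out", "data": {"linear": [[0.04,0.045,0],[0.04,0.045,0],[0.04,0.045,0],[0.04,0.045,-0.01],[0.04,0.045,-0.05],[0.04,0.045,-0.06],[0.038,0.045,-0.06],[0,0,-0.06]], "angular": [[0,0,0],[0,0,0],[0,0,0],[0,0,0],[0,0,0],[0,0,0],[0,0,0],[0,0,0]], "hand": [0,0,0,0,0,0,0,0]}}

```text
clock: 41.9
position: [0.5943, 0.1524, 0.215]
ee_rot: [0.002, 0.677, 0.736, 0.004]
contact_force: [0.9, -1.0, 0.0]
width: -0.0002
gripper_force: 0.0
```

Call:
{"op": "carry_out", "data": {"linear": [[0,0,0],[0,0.016,0],[0,0.016,0],[0,0.012,0],[0,0,0]], "angular": [[0,0,0],[0,0,0],[0,0,0],[0,0,0],[0,0,0]], "hand": [0,0,0,0,0]}}

```text
clock: 42.32
position: [0.5897, 0.1711, 0.2187]
ee_rot: [0.001, 0.677, 0.736, 0.002]
contact_force: [0.6, 0.5, 0.1]
width: -0.0002
gripper_force: 0.0
```

Call:
{"op": "carry_out", "data": {"linear": [[-0.016,0,-0.012],[0,0,0],[0,0.008,0],[0,0.006,0],[0,0,0]], "angular": [[0,0,0],[0,0,0],[0,0,0],[0,0,0],[0,0,0]], "hand": [0,0,0,0,0]}}

```text
clock: 42.73
position: [0.5811, 0.1772, 0.2108]
ee_rot: [0.0, 0.678, 0.735, 0.001]
contact_force: [-0.7, -0.1, 0.6]
width: -0.0002
gripper_force: 0.0
```

Call:
{"op": "carry_out", "data": {"linear": [[0,0.004,0],[0,0.004,0],[0,0,0]], "angular": [[0,0,0],[0,0,0],[0,0,0]], "hand": [0,0,0]}}

```text
clock: 42.98
position: [0.5812, 0.1808, 0.2105]
ee_rot: [0.0, 0.677, 0.736, -0.0]
contact_force: [0.4, -0.8, 0.6]
width: 0.0001
gripper_force: 0.6
```

Call:
{"op": "carry_out", "data": {"linear": [[0,0.004,0],[0,0,0],[0,0,0]], "angular": [[0,0,0],[0,0,0],[0,0,0]], "hand": [0,0,0]}}

```text
clock: 43.23
position: [0.5813, 0.1814, 0.2105]
ee_rot: [0.001, 0.677, 0.736, -0.001]
contact_force: [0.7, -6.9, 2.6]
width: 0.0
gripper_force: 3.3
```

Call:
{"op": "carry_out", "data": {"linear": [[0,0.004,0],[0,0,0],[0,0,0]], "angular": [[0,0,0],[0,0,0],[0,0,0]], "hand": [0,0,0]}}

```text
clock: 43.48
position: [0.5813, 0.182, 0.2105]
ee_rot: [0.002, 0.677, 0.736, -0.003]
contact_force: [0.4, -11.8, 2.0]
width: -0.0001
gripper_force: 5.9
```

Call:
{"op": "carry_out", "data": {"linear": [[0,0.004,0],[0,0,0],[0,0,0]], "angular": [[0,0,0],[0,0,0],[0,0,0]], "hand": [0,0,0]}}

```text
clock: 43.73
position: [0.5814, 0.1826, 0.2106]
ee_rot: [0.003, 0.676, 0.737, -0.004]
contact_force: [0.3, -17.3, 3.7]
width: -0.0
gripper_force: 8.5
```

The push force rises with no movement, so the plate is against the stop. Next I'll back off and go above the button.

Call:
{"op": "carry_out", "data": {"linear": [[0,-0.03,0],[0,-0.03,0.02],[0,0,0.08],[0,0,0.08],[0,0,0.08],[0,0,0.04],[0,0,0],[0,0,0]], "angular": [[0,0,0],[0,0,0],[0,0,0],[0,0,0],[0,0,0],[0,0,0],[0,0,0],[0,0,0]], "hand": [0,0,0,0,0,0,0,0]}}

```text
clock: 44.4
position: [0.5811, 0.1565, 0.3627]
ee_rot: [0.001, 0.678, 0.735, 0.002]
contact_force: [-0.6, 0.8, -0.8]
width: -0.0002
gripper_force: 0.0
```

Call:
{"op": "carry_out", "data": {"linear": [[-0.049,0.042,0],[-0.049,0.042,0],[-0.049,0.042,0],[-0.049,0.042,0],[-0.049,0.042,0],[-0.049,0.042,0],[-0.048,0.042,0],[0,0,0]], "angular": [[0,0,0],[0,0,0],[0,0,0],[0,0,0],[0,0,0],[0,0,0],[0,0,0],[0,0,0]], "hand": [0,0,0,0,0,0,0,0]}}

```text
clock: 45.07
position: [0.4053, 0.3058, 0.3587]
ee_rot: [-0.003, 0.676, 0.737, -0.002]
contact_force: [-0.1, -0.8, 0.1]
width: -0.0005
gripper_force: 0.0
```

```bash
python3 st.py; python3 - <<'E'
from h import *
# cap top in both clean initial views: dark-ring/grey disc
for n in("top","scene"):
    im=cv2.imread(f"pics/{n}0.png");u,v=proj(n,[.4113,.2965,.108])[0];u,v=int(u),int(v)
    g=cv2.cvtColor(im,cv2.COLOR_BGR2GRAY)[v-12:v+13,u-14:u+15];print(n,u,v);print(g[::2,::2])
E
```

```text
45.0667 [0.4053 0.3058 0.3587] [-0.0566 -0.8016  0.1147] [-0.0194 -0.0054  0.0059] -0.0004578862362409936 0.0 closing 4.900084930838389
top 140 259
[[75 75 76 71 69 69 71 74 74 73 75 75 75 76 76]
 [73 73 76 75 75 74 65 61 61 66 73 76 76 75 77]
 [76 76 76 74 67 47 29 17 17 26 42 63 77 76 78]
 [76 76 75 63 33 28 36 35 24 14 12 33 67 77 77]
 [75 76 72 42 34 50 56 57 52 31 13 10 43 74 76]
 [76 75 65 33 51 59 59 60 61 49 16 10 23 66 75]
 [76 76 61 35 57 58 59 60 61 55 24 12 16 61 75]
 [76 76 60 34 57 59 60 61 61 53 22 10 18 58 75]
 [76 77 67 31 49 58 59 61 58 42 11 15 35 71 76]
 [76 77 73 44 30 48 53 51 38 19 13 19 56 75 75]
 [76 76 76 67 37 21 26 23 15 14 25 52 73 76 74]
 [77 76 76 76 66 52 42 37 40 49 64 74 75 76 77]
 [77 77 75 77 76 75 73 71 73 74 74 77 74 73 72]]
scene 389 141
[[146 145 146 144 145 146 145 144 145 145 145 145 146 145 133]
 [145 145 146 146 145 146 145 146 146 145 146 134 123 107 110]
 [147 145 147 145 146 147 145 144 126 123 113 113 104  73  52]
 [147 146 146 145 139 122  98  93  92 100 112 111 107  49  39]
 [147 146 129 100  44  87  87  89  88  88  96 112 111 108  62]
 [124 112 106  41  42  80  87  89  89  88  79  66 111 110 105]
 [110 111  99  40  42  50  74  86  86  80  57  38 112 110 110]
 [110 109  95  40  40  45  52  53  54  52  45  38 112 110 111]
 [110 110  97  36  38  39  40  43  42  41  38  40 111 111 112]
 [ 99 110 107  79  39  38  39  39  37  36  36  72 111 111 112]
 [ 75 107 111 111  85  51  40  36  37  42  86 112 112 117 136]
 [ 55  80 107 112 110 110  98  94  98 111 117 134 164 178 177]
 [ 55  54  86  99 112 110 110 117 135 164 178 177 178 177 177]]
```

```bash
python3 - <<'E'
from h import *
def P(n):
    p=manip.camera_params(n);V=np.array(p["view"]);return np.array([[p["fx"],0,p["cx"]],[0,p["fy"],p["cy"]],[0,0,1]])@V[:3]
X=cv2.triangulatePoints(P("top"),P("scene"),np.array([139.5,259.]),np.array([389.8,138.6])).ravel();print(X[:3]/X[3])
import st
E
```

```text
[0.4122 0.2954 0.1196]
45.0667 [0.4053 0.3058 0.3587] [-0.0566 -0.8016  0.1147] [-0.0194 -0.0054  0.0059] -0.0004578862362409936 0.0 closing 4.900084930838389
```

Call:
{"op": "carry_out", "data": {"linear": [[0.01,-0.018,0],[0.002,0,-0.02],[0,0,-0.03],[0,0,-0.03],[0,0,-0.016],[0,0,0],[0,0,0]], "angular": [[0,0,0],[0,0,0],[0,0,0],[0,0,0],[0,0,0],[0,0,0],[0,0,0]], "hand": [0,0,0,0,0,0,0]}}

```text
clock: 45.65
position: [0.4167, 0.2941, 0.3115]
ee_rot: [-0.0, 0.678, 0.735, -0.001]
contact_force: [-0.7, -0.5, 0.8]
width: 0.0001
gripper_force: 0.0
```

Call:
{"op": "carry_out", "data": {"linear": [[0,0,-0.006],[0,0,-0.006],[0,0,0]], "angular": [[0,0,0],[0,0,0],[0,0,0]], "hand": [0,0,0]}}

```text
clock: 45.9
position: [0.4161, 0.2948, 0.3064]
ee_rot: [0.0, 0.678, 0.735, 0.0]
contact_force: [-0.0, 0.3, 0.1]
width: -0.0
gripper_force: 0.0
```

Call:
{"op": "carry_out", "data": {"linear": [[-0.008,0.001,0],[0,0,-0.006],[0,0,-0.006],[0,0,0]], "angular": [[0,0,0],[0,0,0],[0,0,0],[0,0,0]], "hand": [0,0,0,0]}}

```text
clock: 46.23
position: [0.4117, 0.2953, 0.2999]
ee_rot: [-0.0, 0.677, 0.736, -0.0]
contact_force: [-0.7, -0.3, -0.1]
width: 0.0004
gripper_force: 0.0
```

Call:
{"op": "carry_out", "data": {"linear": [[0,0,-0.004],[0,0,-0.004],[0,0,0]], "angular": [[0,0,0],[0,0,0],[0,0,0]], "hand": [0,0,0]}}

```text
clock: 46.48
position: [0.4119, 0.2953, 0.296]
ee_rot: [-0.0, 0.678, 0.735, -0.0]
contact_force: [0.5, -0.7, 1.0]
width: -0.0001
gripper_force: 0.0
```

Call:
{"op": "carry_out", "data": {"linear": [[0,0,-0.004],[0,0,-0.004],[0,0,0]], "angular": [[0,0,0],[0,0,0],[0,0,0]], "hand": [0,0,0]}}

```text
clock: 46.73
position: [0.4121, 0.2954, 0.2924]
ee_rot: [0.0, 0.678, 0.735, 0.0]
contact_force: [-0.4, 0.3, 2.6]
width: -0.0002
gripper_force: 1.5
```

The fingers have touched the button, so I'll press through its 6 mm travel.

Call:
{"op": "carry_out", "data": {"linear": [[0,0,-0.004],[0,0,-0.004],[0,0,0]], "angular": [[0,0,0],[0,0,0],[0,0,0]], "hand": [0,0,0]}}

```text
clock: 46.98
position: [0.4121, 0.2954, 0.2894]
ee_rot: [0.0, 0.678, 0.735, 0.0]
contact_force: [-1.5, -1.3, 8.9]
width: 0.0001
gripper_force: 4.3
```

Call:
{"op": "carry_out", "data": {"linear": [[0,0,-0.003],[0,0,-0.003],[0,0,0]], "angular": [[0,0,0],[0,0,0],[0,0,0]], "hand": [0,0,0]}}

```text
clock: 47.23
position: [0.412, 0.2953, 0.2891]
ee_rot: [0.0, 0.678, 0.736, 0.001]
contact_force: [-6.0, -3.5, 25.8]
width: -0.0003
gripper_force: 13.1
```

The button is fully down at 26 N. Now I'll retract and check.

Call:
{"op": "carry_out", "data": {"linear": [[0,0,0.03],[0,0,0.06],[0,0,0.07],[0,0,0.07],[-0.02,-0.06,0],[-0.02,-0.06,0],[-0.02,-0.06,0],[-0.02,-0.06,0]], "angular": [[0,0,0],[0,0,0],[0,0,0],[0,0,0],[0,0,0],[0,0,0],[0,0,0],[0,0,0]], "hand": [0,0,0,0,0,0,0,0]}}

```text
clock: 47.9
position: [0.3713, 0.1744, 0.4002]
ee_rot: [0.0, 0.677, 0.736, 0.0]
contact_force: [0.6, -1.3, 0.1]
width: -0.0001
gripper_force: 0.0
```

Call:
{"op": "carry_out", "data": {"linear": [[0,-0.07,0],[0,-0.07,0],[0,-0.07,0],[0,-0.07,0],[0,-0.07,0],[0,0,0],[0,0,0],[0,0,0]], "angular": [[0,0,0],[0,0,0],[0,0,0],[0,0,0],[0,0,0],[0,0,0],[0,0,0],[0,0,0]], "hand": [0,0,0,0,0,0,0,0]}}

```text
clock: 48.57
position: [0.372, 0.0004, 0.4001]
ee_rot: [-0.0, 0.678, 0.735, 0.0]
contact_force: [0.2, 0.2, 0.2]
width: 0.0001
gripper_force: 0.0
```

```bash
python3 - <<'E'
from h import *
import st
im=manip.get_image("top");old=cv2.imread("pics/top0.png")[:,:,::-1]
# casts through the amber roof: compare with amber brightness
x=cv2.resize(cv2.convertScaleAbs(im[130:290,40:250,::-1],alpha=1.8),None,fx=3.7,fy=3.7,interpolation=cv2.INTER_CUBIC)
cv2.imwrite("pics/L8.png",x);print(x.shape)
for b in blobs(im,(22,75,90),(34,255,255),"top",.018):print(*b)
E
```

```text
48.5667 [0.372  0.0004 0.4001] [0.1544 0.2041 0.2216] [-0.0217  0.0152  0.0274] 9.675793957381305e-05 0.0 closing 4.615564044475988
(592, 777, 3)
[388. 218.] [ 0.5011 -0.3127] 43.69656179597996 [69.13  25.102]
[397. 207.] [ 0.5298 -0.3381] 53.04587786172747 [47.831  27.3525]
```

View pics/L8.png

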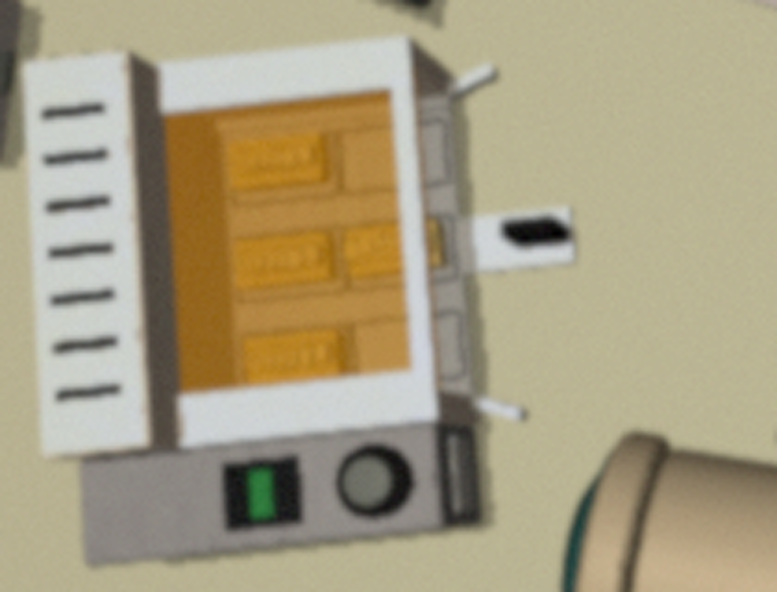

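The four casts show through the amber roof in their places, at about (277,160), (285,258), (293,355) and (390,245). The plate is inside and the arch is unmoved. I'm handing in.

```bash
python3 -c "
from rig import manip
print(manip.sign_off())"
```

```text
the job is handed in; nothing more can be done
None
```

I handed in the job with all four casts in their outlined places (three in the back row, one in the front), the carrier pushed home against the stop and the start button pressed fully down; no verdict was returned.

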